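# Sort the bench clutter after a seed-sorting session

### The arm

A 7-joint arm with a two-finger parallel gripper is mounted at the origin on the work surface. World frame = base frame: x ahead of the robot, y to its left, z up, the work surface at z = 0. Lengths are in m, angles in rad, forces in N, time in s.
With the tool pointing down it reaches from about 0.4 to 0.85 m from the base axis. Payload 4.5 kg.
Tool frame: the origin (TCP) lies midway between the tips of the shut fingers; the grasp point (between the pads) lies 19 mm behind it; z points along the fingers, y is the direction in which the jaws open and shut (so a half turn about z gives the same grasp; the last joint's range is limited). The gripper opens to 88 mm and grips with 3 to 60 N. Pads are 18 mm wide; open, the fingers measure 123 mm over their backs; the gripper's body (75 mm by 187 mm) begins 45 mm behind the grasp point.
Start: joints at [1.327, 0.689, -0.195, 1.565, 0.157, 0.902, -0.215], TCP at [0.171, -0.601, 0.216] pointing down, gripper open.
Joint ranges: [-3.01, 3.01], [-0.46, 2.08], [-1.47, 1.51], [0.13, 2.56], [-1, 4.14], [0.04, 2.09], [-2.66, 2.66]. Speed limits (rad/s): [2.57, 2.57, 3.14, 3.14, 3.14, 3.14, 3.14].

### API

Orientations are given as a unit quaternion [x, y, z, w].
In Python, from plant import r gives the robot as it stands. The module is installed in compiled form; this text tells all that it offers.
- The arm moves only by the tool carry_out, never from a script. Its argument "commands" is a list of rows, each a list of 6 numbers: the shift along the tool's x, y, z in m, then the turn, a rotation vector about the tool's x, y, z in degrees. In form: [[dx, dy, dz, wx, wy, wz], ...]. A call has 1 to 12 rows; each row is the pose to reach, as a shift and turn from the pose commanded when the call began, along the tool's axes at that moment; what a row does not reach only later rows make up. A row lasts 1/10 s, in which the tool goes at most 50 mm and 8.59 degrees, less where a joint would pass 70% of its speed; a pose out of reach is approached as far as the arm can. A call with a gripper value outside its range is refused whole. "fingers" is the closure in counts, from 0 (fully open) to 255 (shut), set as the call begins (left out, the last holds). The fingers move at their own pace and stop on an object; "grip_force" is the grip in N (left out, the last holds). Time passes only in rows, so rows that repeat a pose let the fingers close. It gives the time, the measured TCP pose, the force and the opening at its end, in the units of the state.
- r.get_state(): the state, without advancing time (a new reading comes with each control period).
- r.snapshot(name): name is "side" or "top" or "wrist"; returns a dict with "img" (400x640x3 uint8, blue, green, red), "intrinsics" (3x3 intrinsics, pixels), "extrinsics" (4x4, takes a point from camera to world coordinates); the wrist camera has in their place "tool_from_camera" (4x4, takes a point from camera to tool coordinates, whose origin is the TCP and whose axes are the flange's). Camera axes: x right, y down, z forward; pixel columns grow to the right and rows downward; lengths in m; the calibration is good to about 2 mm. A picture is of the moment at which its call begins: read the wrist's pose just before it. There is no depth.
- r.finish_job(): hands the job in, once; it reports no verdict.
Trained networks look in a picture, given as the dict that the camera call returned (one of the last four; its "shot" number tells which), for a name from the list of things; names that differ only in an ending like _2 or _b are one class to them, and where a whole thing is asked for, a point or a joint stands for the part that bears it (a point fixed in the world has none). Each returns a list of dicts, best first, with "p" (0 to 1); they miss things now and then, are a little off and sometimes report something else, mostly with a low value. They report only what shows in the picture. A call takes as long as a camera call. They do not tell look-alikes from the thing itself.
- r.spot_in(picture, label): "xyz" ([x, y, z] in m, in world coordinates, good to about 4 mm: the middle of the surface that is visible of it).
- r.spot_point(picture, label): "xyz" ([x, y, z] in m, in world coordinates, good to about 4 mm: a listed point, or the origin of a listed thing).
The state is a dict: "clock": time; "q": joint angles; "qd": joint speeds; "joint_torque": joint torques, N m; "tool_pos": TCP position; "eef_rot": TCP orientation; "contact_force": force on the tool from outside, world axes, zero at the start; "moment": the same for the moment, N m; "opening": opening from 0.0 (shut) to 1.0 (fully open).
Only numpy, scipy, OpenCV 4.12 (cv2) and the standard library are available. Lean on these libraries where they do the work, as an engineer would, in place of code of your own. Each camera call takes 0.05 s, during which the arm holds its last target.

### The job

Clear up the handful of things left lying about the bench: stand the two loose vials upright in free bays of the wire vial rack, lay each of the two small Petri dishes flat in a seat of its own in the grey dish carrier, and lay the forceps flat inside the steel instrument tray. Leave the vial that is already in the rack in its bay; it is all glass, so set the vials and dishes down gently instead of dropping them, and do not tip any vial over.

Things in the scene. Friction and masses are not known exactly. Their poses are not given: they have to be found in the camera images.
- vial_a: Capped sample vial standing upright on the bench: amber glass cylinder 28 mm in diameter up to 68 mm above its foot, then a short neck and a black ribbed screw cap 25 mm in diameter; 91 mm tall in all, about 45 g. Origin at the centre of its underside, z up its axis.
- vial_b: Capped sample vial standing upright on the bench: amber glass cylinder 28 mm in diameter up to 68 mm above its foot, then a short neck and a black ribbed screw cap 25 mm in diameter; 91 mm tall in all, about 45 g. Origin at the centre of its underside, z up its axis.
- dish_a: Small closed glass Petri dish lying flat on the bench, with brown seeds on a tan bed inside: 55 mm in diameter, 15 mm high, about 40 g; it can be gripped across its diameter. Origin at the centre of its underside, z up its axis.
- dish_b: Small closed glass Petri dish lying flat on the bench, with brown seeds on a tan bed inside: 55 mm in diameter, 15 mm high, about 40 g; it can be gripped across its diameter. Origin at the centre of its underside, z up its axis.
- forceps: Steel dissecting forceps lying on their edge on the bench, 122 mm long, 9 mm high, about 30 g, rigid. Origin on the underside, in the middle of the serrated finger grips, close to the balance point; x runs along the forceps to the tips (tips at +60 mm, back end at -62 mm), y across the two blades. The grips run parallel from x = -16 to +14 mm and measure 18 mm over their outsides.
- vial_rack: Dark grey wire rack fixed on the bench, one straight row of four square bays: 196 mm long (its y axis), 52 mm wide (x), 37 mm high at the top wires. Origin at the centre of its underside, z up. Bay centres at x = 0, y = -72, -24, +24 and +72 mm; each bay is 44 mm square inside, between top wires 4 mm thick; the sheet floor on which vials stand is 4 mm above the origin. The bay at y = -72 mm is taken by parked_vial; the other three are free.
- parked_vial: A vial of the same kind (28 mm diameter, 91 mm tall, amber glass, black cap) that already stands loose in the rack's end bay at y = -72 mm; it stays there. Origin at the centre of its underside, z up its axis.
- dish_carrier: Grey plastic plate fixed on the bench, 194 mm long (its y axis), 96 mm wide (x), 9 mm thick, with two round flat-bottomed seats lined in black side by side. Origin at the centre of its underside, z up. Seat centres at x = 0, y = -47 and +47 mm; each seat is 75 mm in diameter and 4 mm deep, so its floor is 5 mm above the origin and the plate's top face 9 mm.
- instrument_tray: Shallow open stainless steel tray fixed on the bench, empty: 200 mm long (its y axis), 150 mm wide (x), with walls to 14 mm and a rolled rim 4 mm thick; clear inside 146 mm by 196 mm; the floor is 2 mm above the origin. Origin at the centre of its underside, z up.
Not all that is in view belongs to the job. Leave any yellow look-alike of the dish_b alone. Of the things that look like the dish_carrier, the larger one is meant.

How it is judged:
By the outcome, as a careful person would: the job done as asked, in the order asked, and still so for the second after the job is handed in, with the robot touching nothing.
It also fails if it takes over 115 s, if anything falls off the work surface, if the arm or the gripper's body presses on something with over 40 N, if the wrist force passes 120 N, or if a joint passes its speed limit or range.

## Working session

There is one attempt and no reset: what is moved stays moved. The work goes in short steps, Python scripts to look and compute and a tool call to move; the robot and the scene stay as the last step left them, time stands still between calls to the robot, and variables do not carry over. Pictures are saved under pics/ and viewed, and the job is handed in when it is done.

Besides the shell and the picture viewer there is one more tool, called after "Emit:" as name([rows], argument=value, ...), one row to a line, values as JSON. carry_out: Moves the arm, as the interface text tells. Its arguments: {"type":"object","properties":{"commands":{"type":"array","items":{"type":"array","items":{"type":"number"}}},"fingers":{"type":"number"},"grip_force":{"type":"number"}},"required":["commands"]}

```bash
mkdir -p pics
cat > h.py <<'E'
from plant import r
import numpy as np, cv2
from scipy.spatial.transform import Rotation as R
E
python3 - <<'E'
from h import *
s=r.get_state(); print(s)
for n in ("side","top"):
    p=r.snapshot(n); cv2.imwrite(f"pics/{n}0.png",p["img"]); print(n,p["intrinsics"].round(1).tolist(),p["extrinsics"].round(4).tolist())
    for l in ["vial_a","dish_a","forceps","vial_rack","parked_vial","dish_carrier","instrument_tray"]:
        for f in (r.spot_point,):
            print(l,[(np.round(d["xyz"],3).tolist(),round(d["p"],2)) for d in f(p,l)])
E
```

```text
{'clock': 0.0, 'q': array([ 1.32677423,  0.68993838, -0.19452819,  1.56632604,  0.15731059,
        0.90247495, -0.21512142]), 'qd': array([-0.00025911, -0.00088691,  0.00162606, -0.00134861, -0.00113878,
        0.00071945, -0.0003789 ]), 'joint_torque': array([ 6.77033440e-04, -5.27559078e+01, -1.26665846e+00, -1.53429455e+01,
       -5.26896282e-02,  6.63065643e-03,  1.23863615e-04]), 'tool_pos': array([ 0.1711909 , -0.60041988,  0.21504367]), 'eef_rot': array([ 9.90361562e-01,  1.38503457e-01, -1.84181786e-04, -8.57166981e-04]), 'contact_force': array([ 0.28383322,  0.12194602, -0.34158571]), 'moment': array([-0.02549321, -0.00427171, -0.01866589]), 'opening': 1.0005459064514246}
side [[414.7, 0.0, 319.2], [0.0, 414.7, 200.5], [0.0, 0.0, 1.0]] [[-0.9075, -0.3098, 0.2836, 0.1949], [-0.42, 0.6693, -0.6129, 0.7323], [0.0001, -0.6754, -0.7375, 0.8346], [0.0, 0.0, 0.0, 1.0]]
vial_a [([0.444, 0.007, 0.004], 0.74), ([0.449, 0.188, 0.0], 0.61)]
dish_a [([0.432, -0.087, -0.001], 0.79), ([0.362, -0.176, -0.001], 0.76), ([0.463, -0.376, 0.006], 0.7), ([0.458, -0.175, -0.001], 0.47)]
forceps
[... 226 characters left out ...]
0, 195.9], [0.0, 0.0, 1.0]] [[0.0052, -0.9814, 0.192, 0.3174], [-0.9998, -0.0018, 0.018, 0.0591], [-0.0173, -0.1921, -0.9812, 1.0], [0.0, 0.0, 0.0, 1.0]]
vial_a [([0.46, -0.375, 0.002], 0.63), ([0.444, 0.002, 0.001], 0.61), ([0.453, 0.185, 0.001], 0.5)]
dish_a [([0.428, -0.083, 0.001], 0.95), ([0.362, -0.18, 0.0], 0.94), ([0.461, -0.375, 0.001], 0.77), ([0.455, -0.176, -0.001], 0.58)]
forceps [([0.463, 0.377, 0.0], 0.73), ([0.45, 0.186, -0.003], 0.58)]
vial_rack [([0.618, 0.269, -0.004], 0.8)]
parked_vial [([0.638, 0.2, 0.002], 0.68), ([0.455, -0.174, -0.002], 0.33)]
dish_carrier [([0.601, 0.511, 0.003], 0.69), ([0.611, -0.013, 0.001], 0.66)]
instrument_tray [([0.634, -0.279, -0.001], 0.65)]
```

View pics/side0.png

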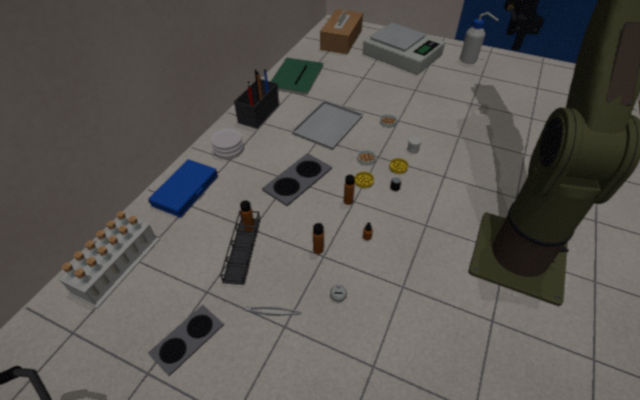

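View pics/top0.png

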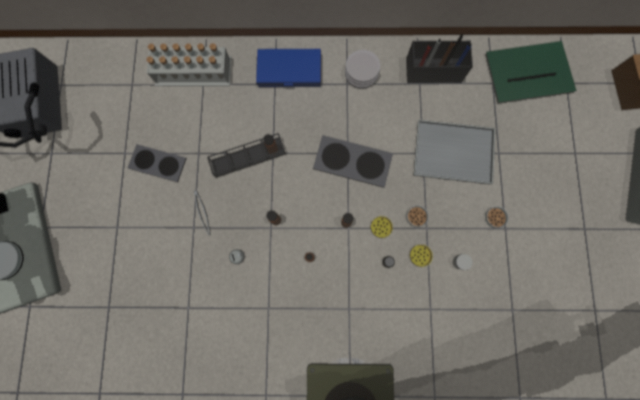

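The pictures show the two brown dishes at top-view pixels (417,216) and (497,217), with the yellow look-alikes at (381,227) and (421,256). The vials are at (274,217) and (347,220), the forceps at (203,213) and the rack at (247,155). The large carrier is at (353,161) and the tray at (454,152). Next I'll measure the yaws on enlarged crops.

```bash
cat >> h.py <<'E'
def ray(p,uv,z,E=None):
    K=p["intrinsics"];E=p["extrinsics"] if E is None else E
    d=E[:3,:3]@np.linalg.solve(K,[uv[0],uv[1],1.]);c=E[:3,3]
    return c+d*(z-c[2])/d[2]
def proj(p,X,E=None):
    K=p["intrinsics"];E=p["extrinsics"] if E is None else E
    q=K@(E[:3,:3].T@(np.asarray(X,float)-E[:3,3]));return q[:2]/q[2]
E
python3 - <<'E'
from h import *
p=r.snapshot("top");im=p["img"]
np.save("top.npy",im)
a=cv2.resize(im[120:200,200:300],None,fx=8,fy=7.5,interpolation=cv2.INTER_CUBIC); cv2.imwrite("pics/rack.png",a[:600,:800])
a=cv2.resize(im[110:260,310:510],None,fx=4,fy=4,interpolation=cv2.INTER_CUBIC); cv2.imwrite("pics/carr.png",a)
a=cv2.resize(im[180:250,180:290],None,fx=7,fy=7,interpolation=cv2.INTER_CUBIC); cv2.imwrite("pics/forc.png",a)
E
```

```text
(no output)
```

View pics/rack.png

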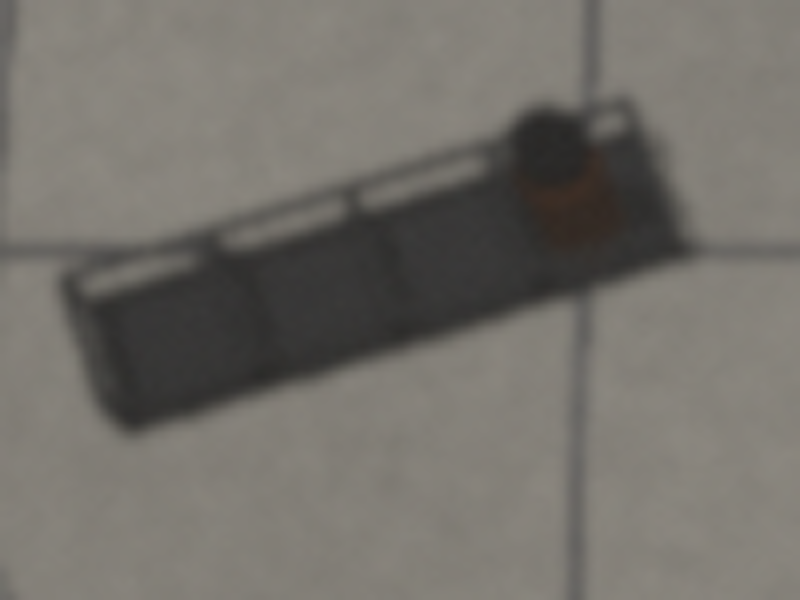

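View pics/carr.png

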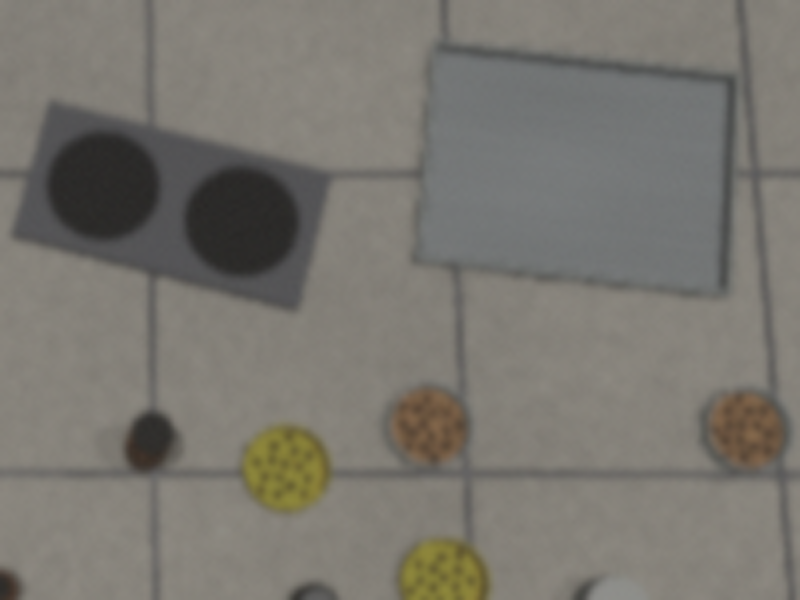

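View pics/forc.png

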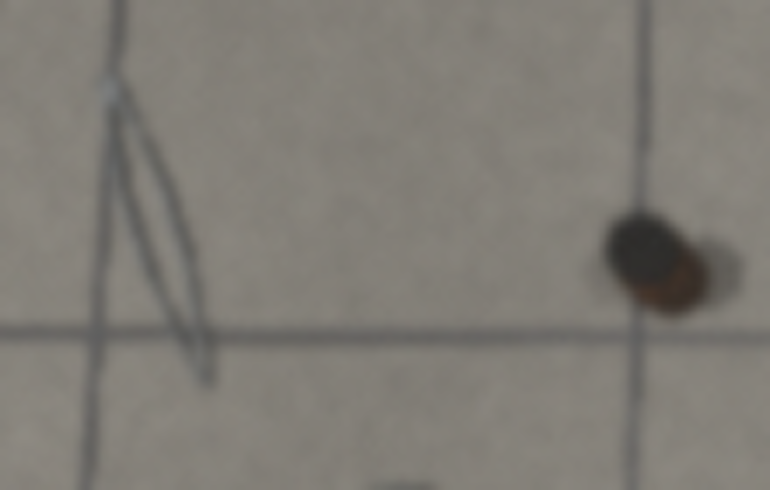

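Run:
```python
from h import *
p=r.snapshot("top")
f=lambda u,v,z,ox,oy,s,t=None: ray(p,((u+.5)/s-.5+ox,(v+.5)/(t or s)-.5+oy),z)[:2]
g=lambda u,v,z:f(u,v,z,200,120,8,7.5)
A,B,C,D=g(72,274,.037),g(630,103,.037),g(130,430,.002),g(690,252,.002)
print("rack",[x.round(4).tolist() for x in (A,B,C,D)],np.linalg.norm(A-B),np.linalg.norm(C-D))
for a,b in((A,B),(C,D)):
    d=a-b; print("yaw(y axis)",np.degrees(np.arctan2(-d[0],d[1])))
print("ctr",(A+B+C+D)/4)
h=lambda u,v,z:f(u,v,z,310,110,4)
c=[h(*q,.009) for q in((52,102),(330,175),(12,236),(297,309))]
print("carr",np.mean(c,0),[np.degrees(np.arctan2(-(a-b)[0],(a-b)[1])) for a,b in((c[0],c[1]),(c[2],c[3]))])
print("seats",h(103,185,.005),h(242,221,.005))
c=[h(*q,.014) for q in((438,46),(733,76),(416,262),(723,293))]
print("tray",np.mean(c,0),[np.degrees(np.arctan2(-(a-b)[0],(a-b)[1])) for a,b in((c[0],c[1]),(c[2],c[3]))])
print("dishes",h(428,425,.012),h(745,429,.012))
k=lambda u,v,z:f(u,v,z,180,180,7)
print("forc",k(112,85,.0045),k(209,382,.0045),"vial cap",k(642,246,.091),"vial2 cap",h(153,432,.091))
```

```text
rack [[0.61, 0.361], [0.6717, 0.1822], [0.5634, 0.3493], [0.6288, 0.1653]] 0.18916052962681176 0.19533274607914583
yaw(y axis) 19.036710871011586
yaw(y axis) 19.543960900357355
ctr [0.61848621 0.26446538]
carr [ 0.6056441  -0.01208176] [np.float64(-15.471354059299934), np.float64(-14.75467643513317)]
seats [0.62035042 0.0331558 ] [ 0.59568927 -0.05827144]
tray [ 0.62937143 -0.27680486] [np.float64(-6.29969986896514), np.float64(-5.936396160153289)]
dishes [ 0.45943564 -0.17281604] [ 0.45743023 -0.37272839]
forc [0.52282337 0.39967838] [0.41178234 0.35658658] vial cap [0.44989404 0.18686131] vial2 cap [0.4434877 0.0065424]
```

```bash
cat >> h.py <<'E'
def yawof(s):
    x=R.from_quat(s["eef_rot"]).apply([1,0,0]);return np.degrees(np.arctan2(x[1],x[0]))
def go(x,y,z,yaw):
    s=r.get_state();q=R.from_quat(s["eef_rot"]);c=np.cos(np.radians(yaw/2));sn=np.sin(np.radians(yaw/2))
    t=R.from_quat([c,sn,0,0]); d=q.inv().apply(np.array([x,y,z])-s["tool_pos"])
    w=np.degrees((q.inv()*t).as_rotvec())
    print("pos",s["tool_pos"].round(4),"yaw",round(yawof(s),1),"t",round(s["clock"],2)," shift",d.round(4).tolist(),"turn",w.round(2).tolist())
def wrist(name=None,scale=1):
    s=r.get_state();p=r.snapshot("wrist");T=np.eye(4);T[:3,:3]=R.from_quat(s["eef_rot"]).as_matrix();T[:3,3]=s["tool_pos"]
    p["extrinsics"]=T@p["tool_from_camera"]
    if name: cv2.imwrite(f"pics/{name}.png",p["img"])
    return p
E
python3 -c "
from h import *
go(.48,-.3,.22,60)
go(.443,.006,.22,109.2)"
```

```text
pos [ 0.1715 -0.6011  0.2159] yaw 15.9 t 0.9  shift [0.3793, -0.2049, -0.0041] turn [0.01, 0.0, -44.08]
pos [ 0.1715 -0.6011  0.2159] yaw 15.9 t 0.9  shift [0.4276, -0.5093, -0.0042] turn [0.01, 0.01, -93.28]
```

Emit:
carry_out([
  [0.38,-0.205,0,0,0,-44],
  [0.38,-0.205,0,0,0,-44],
  [0.38,-0.205,0,0,0,-44],
  [0.38,-0.205,0,0,0,-44],
  [0.38,-0.205,0,0,0,-44],
  [0.38,-0.205,0,0,0,-44],
  [0.38,-0.205,0,0,0,-44],
  [0.38,-0.205,0,0,0,-44],
  [0.38,-0.205,0,0,0,-44],
  [0.38,-0.205,0,0,0,-44],
  [0.38,-0.205,0,0,0,-44],
  [0.38,-0.205,0,0,0,-44],
], fingers=0, grip_force=15)

```text
clock: 2.1
tool_pos: [0.4793, -0.3013, 0.2157]
eef_rot: [0.867, 0.498, -0.001, 0.0]
contact_force: [0.1, 0.3, 0.5]
opening: 1.0
```

```bash
python3 -c "
from h import *
go(.443,.006,.22,109.2)
print(r.get_state()['q'].round(2))"
```

```text
pos [ 0.4793 -0.3013  0.2157] yaw 59.8 t 2.1  shift [0.2472, -0.186, -0.0046] turn [-0.07, 0.07, -49.42]
[ 0.7   0.63 -0.38  1.74  0.3   0.83 -0.34]
```

Emit:
carry_out([
  [0.247,-0.186,0,0,0,-49.4],
  [0.247,-0.186,0,0,0,-49.4],
  [0.247,-0.186,0,0,0,-49.4],
  [0.247,-0.186,0,0,0,-49.4],
  [0.247,-0.186,0,0,0,-49.4],
  [0.247,-0.186,0,0,0,-49.4],
  [0.247,-0.186,0,0,0,-49.4],
  [0.247,-0.186,0,0,0,-49.4],
  [0.247,-0.186,0,0,0,-49.4],
  [0.247,-0.186,0,0,0,-49.4],
])

```text
clock: 3.1
tool_pos: [0.4436, 0.0046, 0.2156]
eef_rot: [0.581, 0.814, -0.001, 0.0]
contact_force: [0.0, 0.1, -0.6]
opening: 0.996
```

```bash
python3 -c "
from h import *
go(.443,.006,.22,109.2)
print(r.get_state()['q'].round(2))
p=wrist('w1')
print(p['extrinsics'].round(3).tolist(),proj(p,[.443,.006,.091]))
for f in (r.spot_in,r.spot_point): print([(d['xyz'],d['p']) for d in f(p,'vial_a')])
"
```

```text
pos [0.4436 0.0046 0.2156] yaw 109.0 t 3.1  shift [0.0015, -0.0001, -0.0044] turn [-0.06, 0.07, -0.18]
[ 0.29  0.51 -0.61  2.07  0.46  0.69 -0.29]
[[0.945, 0.313, 0.096, 0.418], [0.327, -0.901, -0.285, 0.078], [-0.002, 0.3, -0.954, 0.384], [0.0, 0.0, 0.0, 1.0]] [321.15457126 187.04178311]
[([0.4422, 0.0103, 0.0922], 0.75), ([0.4516, 0.177, 0.0681], 0.64)]
[([0.4463, 0.1885, -0.0001], 0.94), ([0.4432, 0.0039, -0.001], 0.85)]
```

View pics/w1.png

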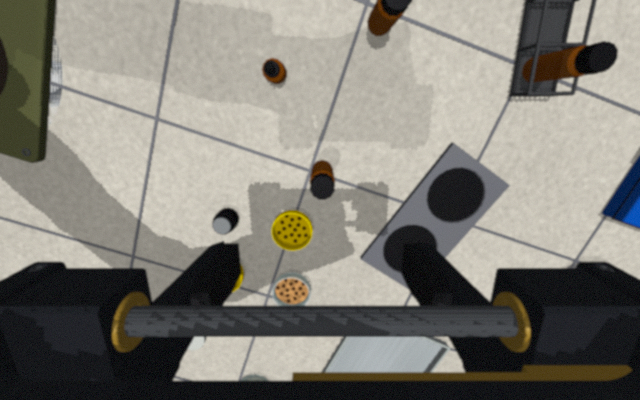

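The wrist view shows the vial cap at (322,187), which agrees with my projection of (321,187). I'll descend and grip.

Emit:
carry_out([
  [0.002,0,0.05,0,0,0],
  [0.002,0,0.09,0,0,0],
  [0.002,0,0.12,0,0,0],
  [0.002,0,0.145,0,0,0],
  [0.002,0,0.16,0,0,0],
  [0.002,0,0.17,0,0,0],
  [0.002,0,0.1765,0,0,0],
  [0.002,0,0.1765,0,0,0],
])

```text
clock: 4.05
tool_pos: [0.4427, 0.0088, 0.0387]
eef_rot: [0.579, 0.816, -0.001, -0.0]
contact_force: [0.2, 0.6, 0.1]
opening: 1.0
```

Emit:
carry_out([
  [0,0,0,0,0,0],
  [0,0,0,0,0,0],
  [0,0,0,0,0,0],
  [0,0,0,0,0,0],
  [0,0,0,0,0,0],
  [0,0,0,0,0,0],
  [0,0,0,0,0,0],
  [0,0,0,0,0,0],
], fingers=255, grip_force=12)

```text
clock: 4.85
tool_pos: [0.4428, 0.0092, 0.0393]
eef_rot: [0.578, 0.816, -0.0, 0.0]
contact_force: [-0.1, 0.5, 0.6]
opening: 0.303
```

```bash
python3 -c "
from h import *
go(.443,.006,.039,109.2)
print(r.get_state()['opening']*88)
p=wrist('w2')
"
```

```text
pos [0.4428 0.0092 0.0393] yaw 109.3 t 4.85  shift [-0.003, -0.0009, 0.0003] turn [0.0, 0.0, 0.12]
26.703076627234754
```

View pics/w2.png

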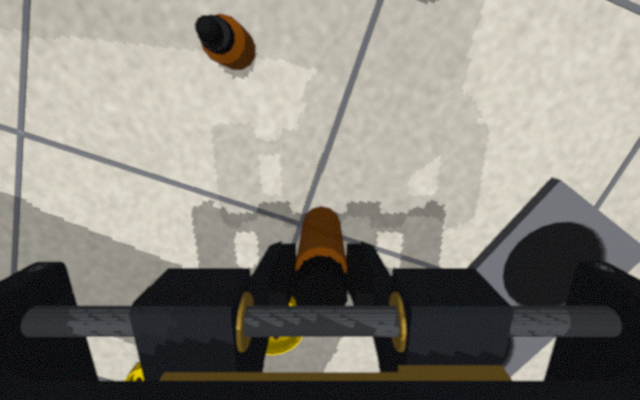

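Emit:
carry_out([
  [0,0,-0.01,0,0,0],
  [0,0,-0.03,0,0,0],
  [0,0,-0.06,0,0,0],
  [0,0,-0.09,0,0,0],
  [0,0,-0.12,0,0,0],
  [0,0,-0.14,0,0,0],
  [0,0,-0.15,0,0,0],
  [0,0,-0.15,0,0,0],
])

```text
clock: 5.7
tool_pos: [0.4434, 0.009, 0.19]
eef_rot: [0.579, 0.816, 0.001, 0.001]
contact_force: [0.5, -0.2, -0.9]
opening: 0.307
```

```bash
python3 -c "
from h import *
go(.627,.243,.19,109.2)
print(r.get_state()['opening']*88)
p=r.snapshot('side'); cv2.imwrite('pics/s1.png',cv2.resize(p['img'][100:300,200:500],None,fx=2.6,fy=2.6))
"
```

```text
pos [0.4434 0.009  0.19  ] yaw 109.3 t 5.7  shift [0.1602, 0.2506, 0.0003] turn [0.11, 0.04, 0.08]
26.997925978636772
```

View pics/s1.png

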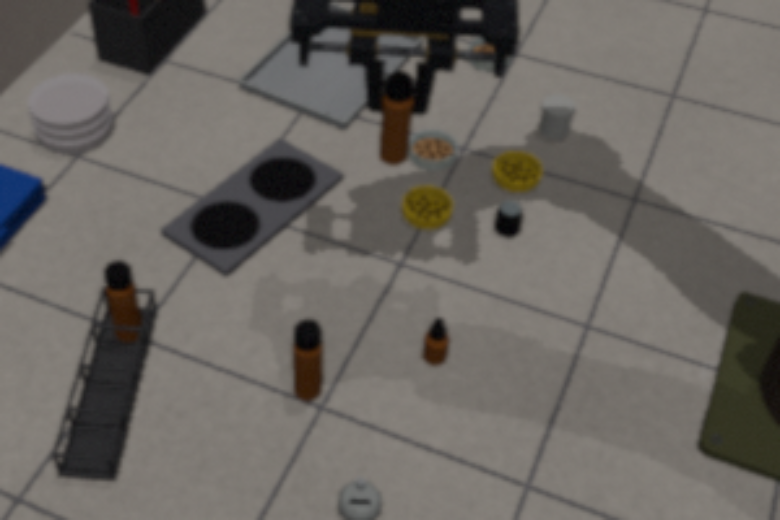

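The side view shows the vial held upright, at (397,115) in the crop. Moving above the rack.

Emit:
carry_out([
  [0.016,0.025,0,0,0,0],
  [0.035,0.055,0,0,0,0],
  [0.06,0.094,0,0,0,0],
  [0.085,0.133,0,0,0,0],
  [0.11,0.172,0,0,0,0],
  [0.13,0.203,0,0,0,0],
  [0.145,0.227,0,0,0,0],
  [0.155,0.242,0,0,0,0],
  [0.16,0.25,0,0,0,0],
  [0.16,0.25,0,0,0,0],
  [0.16,0.25,0,0,0,0],
])

```text
clock: 6.85
tool_pos: [0.6251, 0.2416, 0.1882]
eef_rot: [0.579, 0.816, -0.001, -0.0]
contact_force: [0.3, -0.6, -0.0]
opening: 0.302
```

```bash
cat > rack.py <<'E'
from h import *
def draw(p,c,yaw,name,vial=None,s=1):
    im=p["img"].copy();a=np.radians(yaw);ex=np.array([np.cos(a),np.sin(a)]);ey=np.array([-np.sin(a),np.cos(a)])
    def L(pts,z,col):
        q=[proj(p,[*(np.array(c)+x*ex+y*ey),z]) for x,y in pts]
        cv2.polylines(im,[np.round(np.array(q)*8).astype(np.int32)],True,col,1,cv2.LINE_AA,3)
    L([(-.026,-.098),(.026,-.098),(.026,.098),(-.026,.098)],.037,(0,255,0))
    L([(-.026,-.098),(.026,-.098),(.026,.098),(-.026,.098)],.002,(255,255,0))
    for y in(-.048,0,.048): L([(-.024,y),(.024,y)],.037,(0,0,255))
    cv2.imwrite(f"pics/{name}.png",im)
    return im
E
python3 -c "
from rack import *
go(.627,.243,.19,109.2)
s=r.get_state();print(s['opening']*88)
p=wrist('w3')
draw(p,(.6185,.2650),19.2,'w3d')
for f in (r.spot_point,): print([(d['xyz'],d['p']) for d in f(p,'vial_rack')])
p=r.snapshot('side'); im=draw(p,(.6185,.2650),19.2,'x'); cv2.imwrite('pics/s2.png',cv2.resize(im[180:300,190:340],None,fx=5,fy=5,interpolation=cv2.INTER_CUBIC))
"
```

```text
pos [0.6251 0.2416 0.1882] yaw 109.3 t 6.85  shift [0.0007, 0.0023, -0.0018] turn [-0.13, 0.09, 0.11]
26.616224046603357
[([0.6177, 0.2649, 0.0009], 0.76), ([0.624, 0.237, 0.1491], 0.32)]
```

View pics/w3d.png

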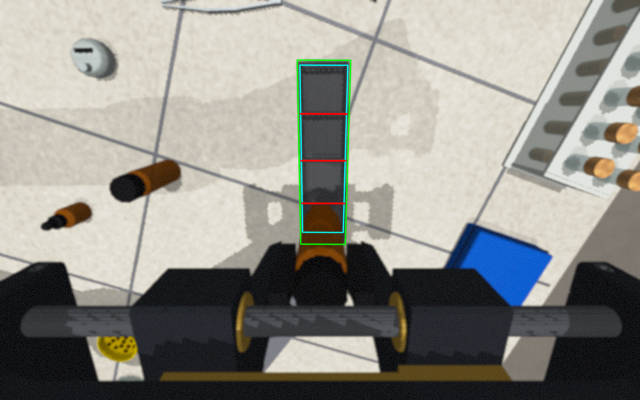

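View pics/s2.png

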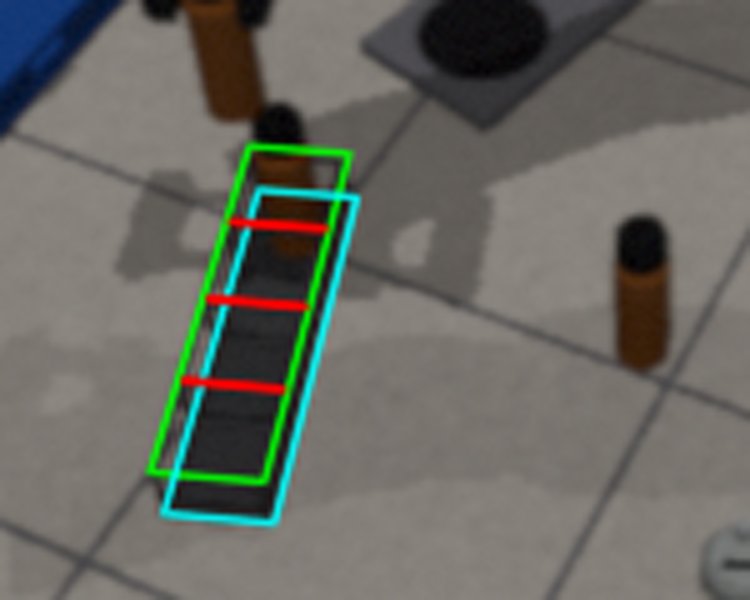

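The overlay of my rack pose matches both views. Lowering into the bay at -24.

```bash
python3 -c "
from h import *
go(.626,.2437,.0438,109.2)"
```

```text
pos [0.6256 0.2414 0.1892] yaw 109.3 t 7.0  shift [0.0022, 0.0013, 0.1454] turn [-0.04, 0.07, 0.06]
```

Emit:
carry_out([
  [0.002,0.001,0.02,0,0,0],
  [0.002,0.001,0.045,0,0,0],
  [0.002,0.001,0.07,0,0,0],
  [0.002,0.001,0.09,0,0,0],
  [0.002,0.001,0.105,0,0,0],
  [0.002,0.001,0.117,0,0,0],
  [0.002,0.001,0.125,0,0,0],
  [0.002,0.001,0.132,0,0,0],
  [0.002,0.001,0.137,0,0,0],
  [0.002,0.001,0.14,0,0,0],
  [0.002,0.001,0.14,0,0,0],
])

```text
clock: 8.1
tool_pos: [0.6261, 0.2451, 0.0492]
eef_rot: [0.578, 0.816, -0.0, 0.0]
contact_force: [1.4, 0.3, 0.0]
opening: 0.309
```

```bash
python3 -c "
from rack import *
go(.626,.2437,.0438,109.2)
p=r.snapshot('side'); im=p['img']; cv2.imwrite('pics/s3.png',cv2.resize(im[180:300,190:340],None,fx=5,fy=5,interpolation=cv2.INTER_CUBIC))
"
```

```text
pos [0.6261 0.2451 0.0492] yaw 109.3 t 8.1  shift [-0.0013, -0.0005, 0.0054] turn [-0.01, 0.01, 0.12]
```

View pics/s3.png

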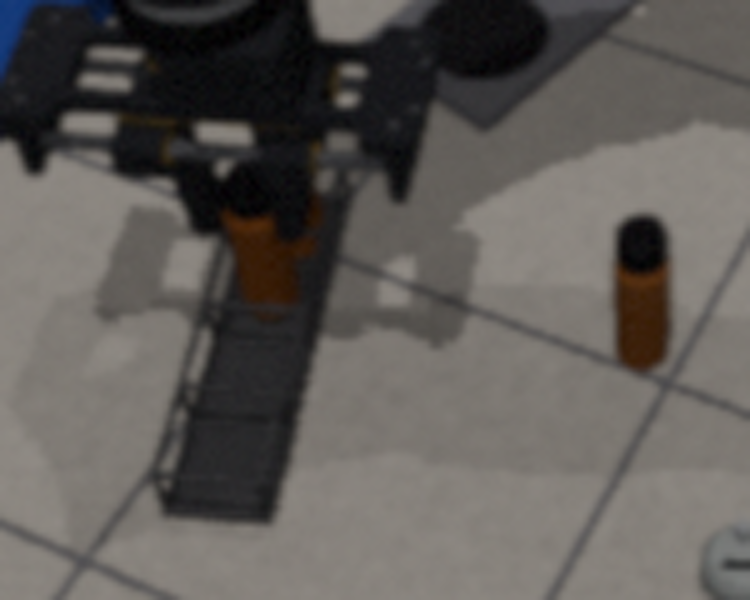

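The vial is inside the bay with its foot at (268,312). Slow final lowering.

Emit:
carry_out([
  [-0.001,0,0.002,0,0,0],
  [-0.001,0,0.004,0,0,0],
  [-0.001,0,0.005,0,0,0],
  [-0.001,0,0.0055,0,0,0],
  [-0.001,0,0.0055,0,0,0],
  [-0.001,0,0.0055,0,0,0],
])

```text
clock: 8.75
tool_pos: [0.6265, 0.2441, 0.0438]
eef_rot: [0.578, 0.816, 0.0, 0.0]
contact_force: [-0.6, -0.3, -0.6]
opening: 0.3
```

Emit:
carry_out([
  [0,0,0.0005,0,0,0],
  [0,0,0.001,0,0,0],
  [0,0,0.001,0,0,0],
])

```text
clock: 9.05
tool_pos: [0.6267, 0.2443, 0.0433]
eef_rot: [0.578, 0.816, 0.0, 0.0]
contact_force: [-0.3, -0.4, 3.4]
opening: 0.303
```

Contact with the rack floor at 3.4 N, so I'll release.

Emit:
carry_out([
  [0,0,0,0,0,0],
  [0,0,0,0,0,0],
  [0,0,0,0,0,0],
  [0,0,0,0,0,0],
], fingers=100)

```text
clock: 9.45
tool_pos: [0.6263, 0.244, 0.0426]
eef_rot: [0.578, 0.816, -0.0, -0.0]
contact_force: [0.4, 0.6, 0.8]
opening: 0.608
```

Emit:
carry_out([
  [0,0,-0.02,0,0,0],
  [0,0,-0.05,0,0,0],
  [0,0,-0.09,0,0,0],
  [0,0,-0.12,0,0,0],
  [0,0,-0.14,0,0,0],
  [0,0,-0.14,0,0,0],
])

```text
clock: 10.05
tool_pos: [0.6282, 0.2454, 0.1861]
eef_rot: [0.579, 0.816, 0.003, 0.001]
contact_force: [0.3, -0.1, -0.4]
opening: 0.607
```

```bash
python3 -c "
from rack import *
p=r.snapshot('side'); im=p['img']; cv2.imwrite('pics/s4.png',cv2.resize(im[180:300,190:340],None,fx=5,fy=5,interpolation=cv2.INTER_CUBIC))
go(.45,.1868,.185,109.2)
"
```

```text
pos [0.6271 0.2445 0.1839] yaw 109.3 t 10.1  shift [0.0041, -0.1862, -0.0016] turn [0.15, -0.01, 0.11]
```

View pics/s4.png

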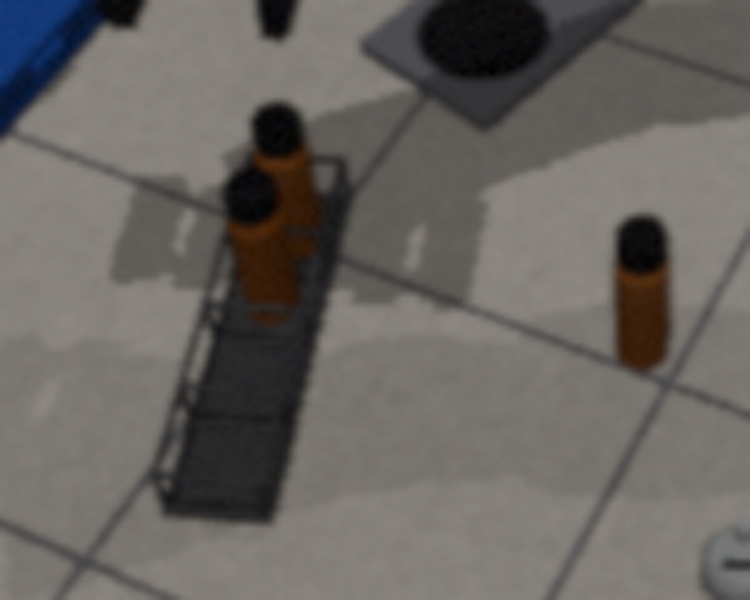

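Emit:
carry_out([
  [0.001,-0.05,0,0,0,0],
  [0.002,-0.1,0,0,0,0],
  [0.003,-0.14,0,0,0,0],
  [0.004,-0.17,0,0,0,0],
  [0.004,-0.186,0,0,0,0],
  [0.004,-0.186,0,0,0,0],
  [0.004,-0.186,0,0,0,0],
], fingers=0)

```text
clock: 10.8
tool_pos: [0.45, 0.1863, 0.1821]
eef_rot: [0.579, 0.816, -0.0, -0.0]
contact_force: [0.7, -0.1, 0.1]
opening: 1.0
```

```bash
python3 -c "
from rack import *
go(.45,.1868,.0393,109.2)
p=wrist('w4'); print(proj(p,[.45,.1868,.091]))
for f in (r.spot_in,r.spot_point): print([(d['xyz'],d['p']) for d in f(p,'vial_a')])
cv2.imwrite('pics/w4.png',p['img'][100:300])
"
```

```text
pos [0.45   0.1863 0.1821] yaw 109.3 t 10.8  shift [0.0004, 0.0003, 0.1428] turn [-0.03, -0.0, 0.11]
[321.36647715 197.68914178]
[([0.6173, 0.2405, 0.0745], 0.95), ([0.4467, 0.1929, 0.0945], 0.59)]
[([0.6272, 0.239, 0.0062], 0.95), ([0.4506, 0.1875, 0.0015], 0.75)]
```

View pics/w4.png

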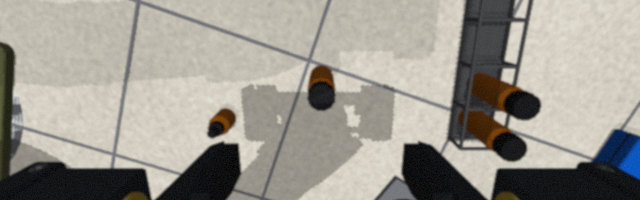

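The cap at (321,195) agrees with the prediction of (321,198). Descend and grip.

Emit:
carry_out([
  [0,0,0.04,0,0,0],
  [0,0,0.075,0,0,0],
  [0,0,0.105,0,0,0],
  [0,0,0.125,0,0,0],
  [0,0,0.137,0,0,0],
  [0,0,0.143,0,0,0],
  [0,0,0.143,0,0,0],
  [0,0,0.143,0,0,0],
])

```text
clock: 11.75
tool_pos: [0.4502, 0.1867, 0.04]
eef_rot: [0.579, 0.816, 0.0, 0.0]
contact_force: [-0.7, 0.2, 0.1]
opening: 1.004
```

Emit:
carry_out([
  [0,0,0,0,0,0],
  [0,0,0,0,0,0],
  [0,0,0,0,0,0],
  [0,0,0,0,0,0],
  [0,0,0,0,0,0],
  [0,0,0,0,0,0],
  [0,0,0,0,0,0],
  [0,0,0,0,0,0],
], fingers=255)

```text
clock: 12.55
tool_pos: [0.4496, 0.1864, 0.0398]
eef_rot: [0.578, 0.816, -0.0, 0.0]
contact_force: [-0.3, 0.3, 0.6]
opening: 0.303
```

Emit:
carry_out([
  [0,0,-0.01,0,0,0],
  [0,0,-0.03,0,0,0],
  [0,0,-0.06,0,0,0],
  [0,0,-0.09,0,0,0],
  [0,0,-0.12,0,0,0],
  [0,0,-0.14,0,0,0],
  [0,0,-0.15,0,0,0],
  [0,0,-0.15,0,0,0],
])

```text
clock: 13.35
tool_pos: [0.4501, 0.1865, 0.191]
eef_rot: [0.579, 0.816, 0.001, 0.001]
contact_force: [0.6, -0.3, 0.3]
opening: 0.305
```

```bash
python3 -c "
from rack import *
a=np.radians(19.2);b=(.6185-.072*np.sin(a),.265+.072*np.cos(a));print(b)
go(*b,.19,109.2)
"
```

```text
(np.float64(0.5948216014348221), np.float64(0.33299509865709864))
pos [0.4501 0.1865 0.191 ] yaw 109.3 t 13.35  shift [0.0904, 0.185, 0.0015] turn [0.14, -0.0, 0.1]
```

Emit:
carry_out([
  [0.008,0.015,0,0,0,0],
  [0.02,0.04,0,0,0,0],
  [0.037,0.075,0,0,0,0],
  [0.054,0.11,0,0,0,0],
  [0.07,0.143,0,0,0,0],
  [0.082,0.167,0,0,0,0],
  [0.088,0.18,0,0,0,0],
  [0.09,0.185,0,0,0,0],
  [0.09,0.185,0,0,0,0],
  [0.09,0.185,0,0,0,0],
])

```text
clock: 14.35
tool_pos: [0.5936, 0.3314, 0.189]
eef_rot: [0.578, 0.816, -0.001, -0.0]
contact_force: [0.1, -0.8, -0.5]
opening: 0.307
```

```bash
python3 -c "
from rack import *
go(.595,.333,.0443,109.2)
p=wrist('w5');draw(p,(.6185,.265),19.2,'w5')
p=r.snapshot('side'); im=draw(p,(.6185,.2650),19.2,'x'); cv2.imwrite('pics/s5.png',cv2.resize(im[180:300,190:340],None,fx=5,fy=5,interpolation=cv2.INTER_CUBIC))
"
```

```text
pos [0.5936 0.3314 0.189 ] yaw 109.3 t 14.35  shift [0.0012, 0.0021, 0.1447] turn [-0.11, 0.08, 0.12]
```

View pics/w5.png

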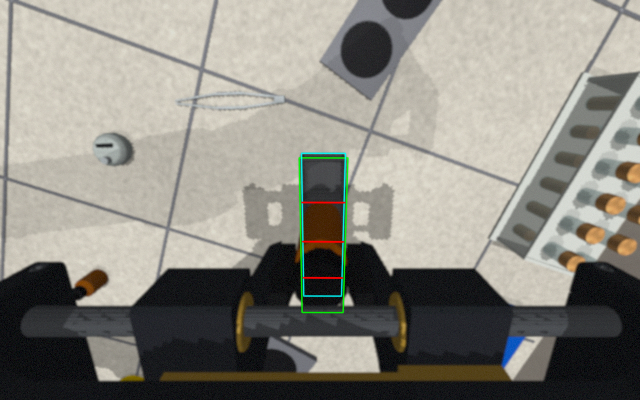

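View pics/s5.png

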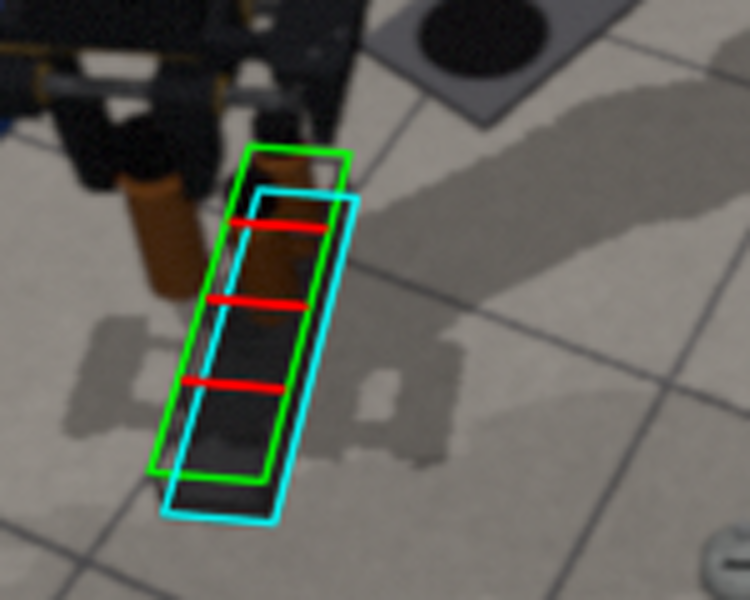

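The overlay's far end at about (323,155) fits the rack. Lowering into the +72 bay.

Emit:
carry_out([
  [0.001,0.002,0.02,0,0,0],
  [0.001,0.002,0.045,0,0,0],
  [0.001,0.002,0.07,0,0,0],
  [0.001,0.002,0.09,0,0,0],
  [0.001,0.002,0.105,0,0,0],
  [0.001,0.002,0.117,0,0,0],
  [0.001,0.002,0.125,0,0,0],
  [0.001,0.002,0.132,0,0,0],
  [0.001,0.002,0.137,0,0,0],
  [0.001,0.002,0.14,0,0,0],
  [0.001,0.002,0.14,0,0,0],
])

```text
clock: 15.55
tool_pos: [0.5959, 0.3341, 0.0497]
eef_rot: [0.578, 0.816, -0.0, 0.0]
contact_force: [-0.7, 0.2, 0.3]
opening: 0.305
```

```bash
python3 -c "
from rack import *
go(.595,.333,.0443,109.2)
p=r.snapshot('side'); im=p['img']; cv2.imwrite('pics/s6.png',cv2.resize(im[180:300,190:340],None,fx=5,fy=5,interpolation=cv2.INTER_CUBIC))
"
```

```text
pos [0.5959 0.3341 0.0497] yaw 109.3 t 15.55  shift [-0.0007, -0.0013, 0.0054] turn [-0.0, 0.01, 0.12]
```

View pics/s6.png

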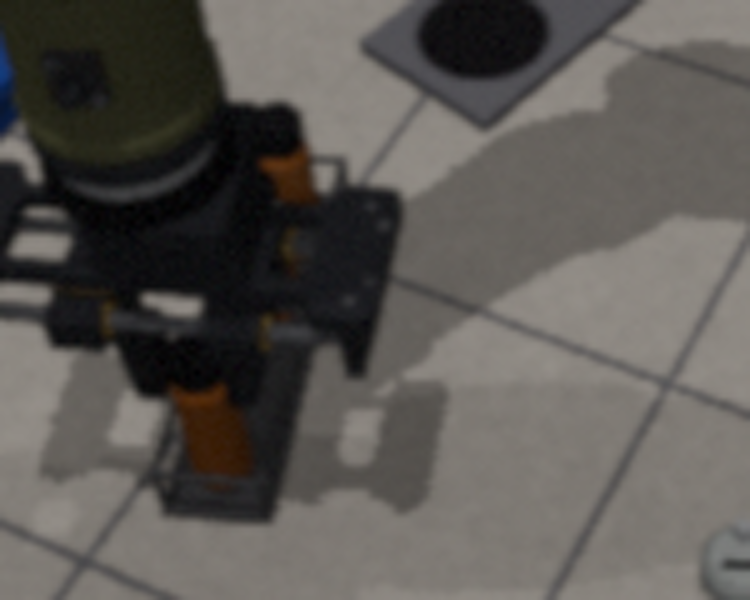

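The vial is inside the end bay with its foot at (218,485). Final lowering and release.

Emit:
carry_out([
  [-0.001,-0.001,0.002,0,0,0],
  [-0.001,-0.001,0.004,0,0,0],
  [-0.001,-0.001,0.005,0,0,0],
  [-0.001,-0.001,0.0055,0,0,0],
  [-0.001,-0.001,0.0055,0,0,0],
  [-0.001,-0.001,0.006,0,0,0],
  [-0.001,-0.001,0.006,0,0,0],
])

```text
clock: 16.3
tool_pos: [0.5954, 0.3329, 0.0439]
eef_rot: [0.578, 0.816, 0.0, 0.0]
contact_force: [-0.6, 0.1, -0.2]
opening: 0.303
```

Emit:
carry_out([
  [0,0,0.0005,0,0,0],
  [0,0,0.0005,0,0,0],
  [0,0,0.0005,0,0,0],
])

```text
clock: 16.6
tool_pos: [0.5956, 0.3331, 0.0437]
eef_rot: [0.578, 0.816, 0.0, 0.0]
contact_force: [1.4, 0.0, 4.3]
opening: 0.301
```

Emit:
carry_out([
  [0,0,0,0,0,0],
  [0,0,0,0,0,0],
  [0,0,0,0,0,0],
  [0,0,0,0,0,0],
], fingers=100)

```text
clock: 17.0
tool_pos: [0.5952, 0.3327, 0.043]
eef_rot: [0.578, 0.816, -0.0, -0.0]
contact_force: [0.8, 0.4, 0.0]
opening: 0.601
```

Emit:
carry_out([
  [0,0,-0.02,0,0,0],
  [0,0,-0.05,0,0,0],
  [0,0,-0.09,0,0,0],
  [0,0,-0.12,0,0,0],
  [0,0,-0.14,0,0,0],
  [0,0,-0.14,0,0,0],
])

```text
clock: 17.6
tool_pos: [0.5969, 0.3343, 0.1867]
eef_rot: [0.579, 0.816, 0.003, 0.001]
contact_force: [0.2, -0.1, 0.1]
opening: 0.609
```

```bash
python3 -c "
from rack import *
p=r.snapshot('side'); im=p['img']; cv2.imwrite('pics/s7.png',cv2.resize(im[180:300,190:340],None,fx=5,fy=5,interpolation=cv2.INTER_CUBIC))
go(.47,0,.19,90)
go(.4595,-.174,.19,70)
"
```

```text
pos [0.5959 0.3333 0.1844] yaw 109.3 t 17.65  shift [-0.2729, -0.229, -0.0063] turn [0.14, -0.05, 19.31]
pos [0.5959 0.3333 0.1844] yaw 109.3 t 17.65  shift [-0.4336, -0.2965, -0.0066] turn [0.13, -0.08, 39.31]
```

View pics/s7.png

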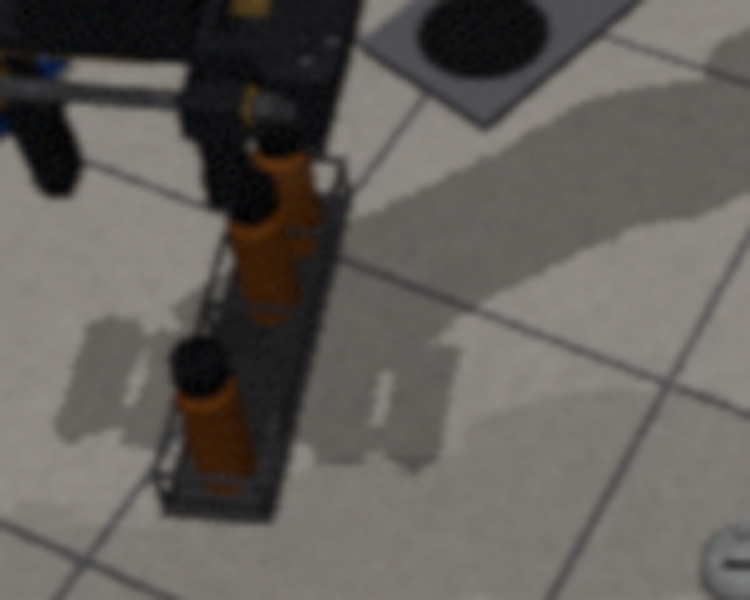

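Both vials stand in their bays, with feet at (220,488) and (268,318) in the crop. On to the dishes.

Emit:
carry_out([
  [-0.273,-0.229,0,0,0,20],
  [-0.273,-0.229,0,0,0,20],
  [-0.273,-0.229,0,0,0,20],
  [-0.273,-0.229,0,0,0,20],
  [-0.273,-0.229,0,0,0,20],
  [-0.273,-0.229,0,0,0,20],
  [-0.434,-0.285,0,0,0,34],
  [-0.434,-0.296,0,0,0,34],
  [-0.434,-0.296,0,0,0,34],
  [-0.434,-0.296,0,0,0,34],
  [-0.434,-0.296,0,0,0,34],
  [-0.434,-0.296,0,0,0,34],
], fingers=0)

```text
clock: 18.85
tool_pos: [0.4566, -0.1801, 0.1814]
eef_rot: [0.795, 0.607, -0.002, -0.001]
contact_force: [-0.6, 0.2, -1.0]
opening: 1.0
```

```bash
python3 -c "
from rack import *
go(.459,-.174,.007,75)
p=wrist('w6'); print(proj(p,[.459,-.174,.012]),proj(p,[.619,.033,.005]),proj(p,[.5945,-.058,.005]))
for f in (r.spot_in,r.spot_point): print([(d['xyz'],d['p']) for d in f(p,'dish_a')])
"
```

```text
pos [ 0.4566 -0.1801  0.1814] yaw 74.8 t 18.85  shift [0.007, 0.0014, 0.1744] turn [-0.23, 0.16, -0.22]
[322.1507526  172.49043454] [431.45369149 -86.62088241] [421.18912648  28.74403236]
[([0.4608, -0.355, 0.0068], 0.85), ([0.4596, -0.1778, 0.0062], 0.73), ([0.43, -0.0844, 0.0051], 0.6), ([0.6383, -0.2573, 0.0062], 0.58), ([0.3608, -0.1781, 0.0066], 0.55)]
[([0.4553, -0.3777, -0.0049], 0.89), ([0.361, -0.1805, 0.0008], 0.67), ([0.433, -0.0837, 0.002], 0.65), ([0.4613, -0.1795, 0.0003], 0.64)]
```

View pics/w6.png

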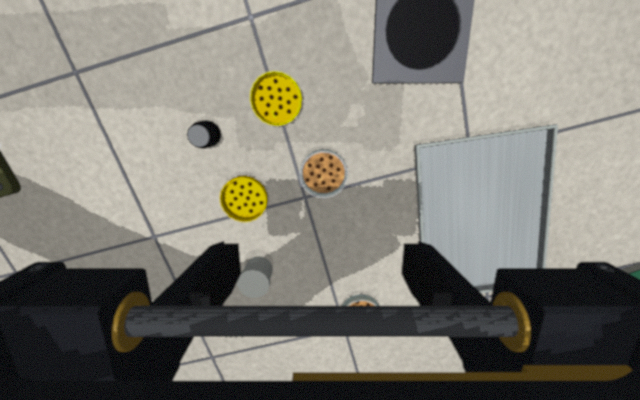

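The dish is at (325,172) and the prediction was (322,172), so I'll shift about 2.5 mm in +x. Descending.

Emit:
carry_out([
  [0.006,0.004,0.04,0,0,0],
  [0.006,0.004,0.08,0,0,0],
  [0.006,0.004,0.115,0,0,0],
  [0.006,0.004,0.14,0,0,0],
  [0.006,0.004,0.157,0,0,0],
  [0.006,0.004,0.167,0,0,0],
  [0.006,0.004,0.172,0,0,0],
  [0.006,0.004,0.174,0,0,0],
  [0.006,0.004,0.174,0,0,0],
])

```text
clock: 19.9
tool_pos: [0.4654, -0.1696, 0.0097]
eef_rot: [0.792, 0.611, 0.0, 0.0]
contact_force: [-0.2, 0.1, -0.5]
opening: 0.999
```

Emit:
carry_out([
  [0,0,0,0,0,0],
  [0,0,0,0,0,0],
  [0,0,0,0,0,0],
  [0,0,0,0,0,0],
  [0,0,0,0,0,0],
  [0,0,0,0,0,0],
], fingers=255, grip_force=12)

```text
clock: 20.5
tool_pos: [0.465, -0.1699, 0.0094]
eef_rot: [0.792, 0.611, 0.0, 0.0]
contact_force: [-0.2, 1.0, 0.8]
opening: 0.477
```

```bash
python3 -c "
from rack import *
go(.4595,-.174,.19,75)
print(r.get_state()['opening']*88)
wrist('w7')
"
```

```text
pos [ 0.465  -0.1699  0.0094] yaw 75.3 t 20.5  shift [-0.0054, -0.0043, -0.1806] turn [0.01, 0.0, 0.32]
41.94794480761679
```

View pics/w7.png

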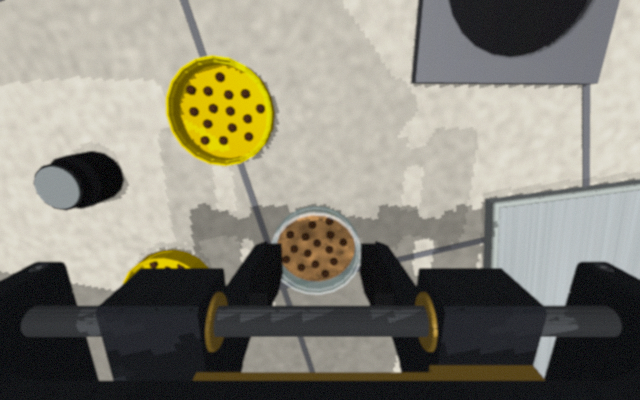

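```bash
python3 -c "
from rack import *
s=r.get_state();print(s['opening']*88)
p=wrist()
for X in ([.465,-.17,.0094],[.4615,-.1745,.012],[.4615,-.1745,0.0]):print(proj(p,X))
for uv in ((318,247),): print(ray(p,uv,.012),ray(p,uv,.006))
print([(d['xyz'],d['p']) for d in r.spot_point(p,'dish_a')])
"
```

```text
37.920644240989425
[320.74122623 240.57853198]
[317.04064869 250.23419176]
[317.29170257 241.85687522]
[ 0.46261915 -0.17254866  0.012     ] [ 0.46181479 -0.17535498  0.006     ]
[([0.4618, -0.178, 0.0001], 0.86), ([0.4302, -0.0845, 0.0012], 0.68)]
```

```bash
python3 -c "
from rack import *
for n in('side','top'):
    p=r.snapshot(n); im=p['img']; x,y=proj(p,[.46,-.175,0]).astype(int);print(x,y);cv2.imwrite('pics/t_%s.png'%n,cv2.resize(im[y-50:y+40,x-60:x+60],None,fx=6,fy=6,interpolation=cv2.INTER_CUBIC))
"
```

```text
365 158
416 216
```

View pics/t_side.png

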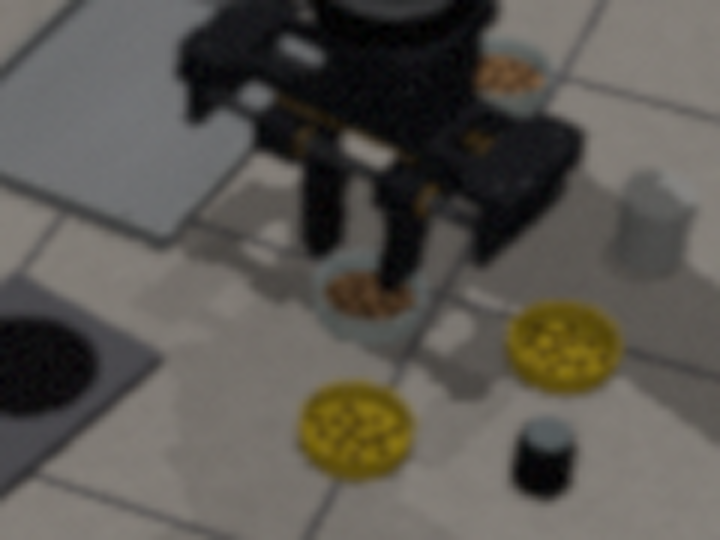

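```bash
python3 -c "
from rack import *
s=r.get_state();print(s['opening']*88,s['contact_force'])
p=wrist(); cv2.imwrite('pics/w8.png',cv2.resize(p['img'][180:340,200:440],None,fx=3.3,fy=3.3))
s=r.get_state();print(s['opening']*88,s['contact_force'],s['clock'])
"
```

```text
22.33226182051001 [ 0.25546501 -0.38154988  0.43591906]
18.606571207141386 [ 0.0903195  -0.44888423 -0.02198984] 20.8
```

View pics/w8.png

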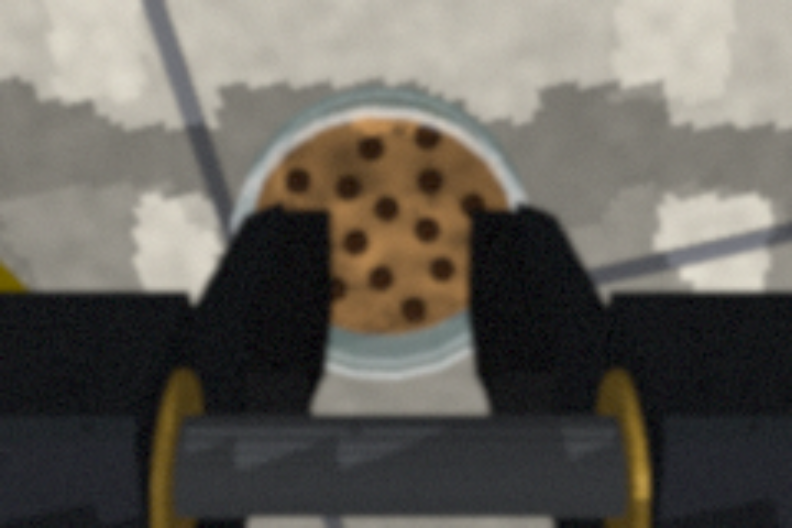

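View pics/t_top.png

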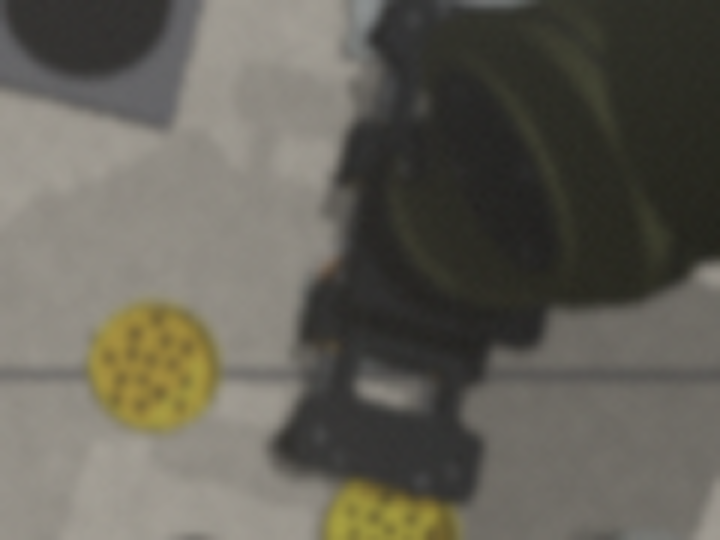

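The fingers are closing above the dish: in w8 the tips cover the lid, and there is no force. The true tips must sit higher than the TCP I assumed, so I'll measure the tip height from the wrist picture.

```bash
python3 -c "
from rack import *
s=r.get_state();print(s['opening']*88,s['tool_pos'])
p=wrist(); im=p['img']
print(p['intrinsics'].tolist(),p['tool_from_camera'].round(4).tolist())
im6=cv2.imread('pics/w6.png')
cv2.imwrite('pics/w6c.png',cv2.resize(im6[200:320,140:500],None,fx=2.2,fy=2.2))
T=p['tool_from_camera'];K=p['intrinsics']
for (x,y) in ((.009,.044),(.009,-.044),(-.009,.044),(0,.044)):
  for z in(0,-.006,-.012,-.018,-.03):
    c=np.linalg.inv(T)@[x,y,z,1]; q=K@c[:3]; print(x,y,z,(q[:2]/q[2]).round(1))
"
```

```text
18.606571207141386 [ 0.46494998 -0.16987928  0.00930195]
[[299.544390946923, 0.0, 320.7911935656007], [0.0, 299.544390946923, 202.35946911004189], [0.0, 0.0, 1.0]] [[0.0016, -0.9539, -0.3, 0.0774], [1.0, 0.002, -0.0011, 0.0002], [0.0017, -0.3, 0.9539, -0.1682], [0.0, 0.0, 0.0, 1.0]]
0.009 0.044 0 [393.5 226.9]
0.009 0.044 -0.006 [395.9 230.8]
0.009 0.044 -0.012 [398.4 234.9]
0.009 0.044 -0.018 [401.1 239.4]
0.009 0.044 -0.03 [407.1 249.2]
0.009 -0.044 0 [247.9 226.6]
0.009 -0.044 -0.006 [245.5 230.5]
0.009 -0.044 -0.012 [242.9 234.6]
0.009 -0.044 -0.018 [240.2 239. ]
0.009 -0.044 -0.03 [234.1 248.8]
-0.009 0.044 0 [391.4 253.8]
-0.009 0.044 -0.006 [393.6 258.4]
-0.009 0.044 -0.012 [396.  263.3]
-0.009 0.044 -0.018 [398.5 268.6]
-0.009 0.044 -0.03 [404.1 280.2]
0 0.044 0 [392.5 240.5]
0 0.044 -0.006 [394.7 244.8]
0 0.044 -0.012 [397.2 249.3]
0 0.044 -0.018 [399.8 254.2]
0 0.044 -0.03 [405.6 265. ]
```

View pics/w6c.png

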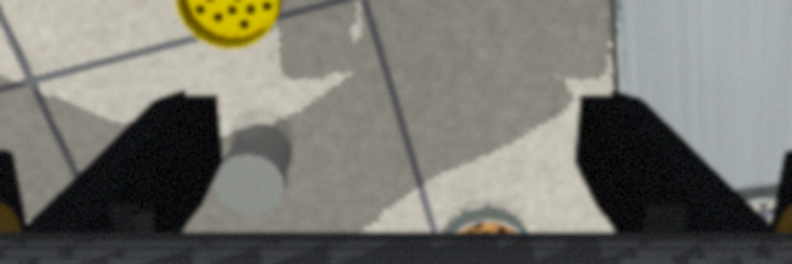

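The tip's inner corners at (239,243) and (405,244) fit tips well behind the nominal TCP. I'll reopen and step down gently, watching the force.

Emit:
carry_out([
  [-0.004,-0.003,0,0,0,0],
  [-0.004,-0.003,0,0,0,0],
  [-0.004,-0.003,0,0,0,0],
  [-0.004,-0.003,0,0,0,0],
  [-0.004,-0.003,0,0,0,0],
  [-0.004,-0.003,0,0,0,0],
  [-0.004,-0.003,0,0,0,0],
], fingers=0)

```text
clock: 21.55
tool_pos: [0.4611, -0.1729, 0.0093]
eef_rot: [0.792, 0.611, 0.0, 0.0]
contact_force: [-0.0, 0.1, -0.1]
opening: 0.771
```

Emit:
carry_out([
  [0,0,0.001,0,0,0],
  [0,0,0.002,0,0,0],
  [0,0,0.003,0,0,0],
  [0,0,0.004,0,0,0],
  [0,0,0.005,0,0,0],
  [0,0,0.006,0,0,0],
  [0,0,0.006,0,0,0],
])

```text
clock: 22.25
tool_pos: [0.461, -0.1729, 0.0032]
eef_rot: [0.792, 0.611, -0.0, -0.0]
contact_force: [-0.1, -0.1, 0.2]
opening: 1.003
```

```bash
python3 -c "
from rack import *
go(.4618,-.1745,0,75)
p=wrist(); cv2.imwrite('pics/w9.png',p['img'][150:320])
p=r.snapshot('side'); im=p['img']; cv2.imwrite('pics/s9.png',cv2.resize(im[110:200,305:425],None,fx=6,fy=6,interpolation=cv2.INTER_CUBIC))
"
```

```text
pos [ 0.461  -0.1729  0.0032] yaw 75.3 t 22.25  shift [-0.0013, 0.0012, 0.0032] turn [-0.01, 0.0, 0.32]
```

View pics/w9.png

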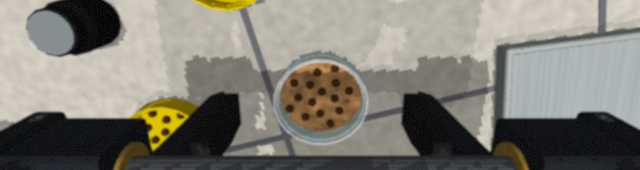

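View pics/s9.png

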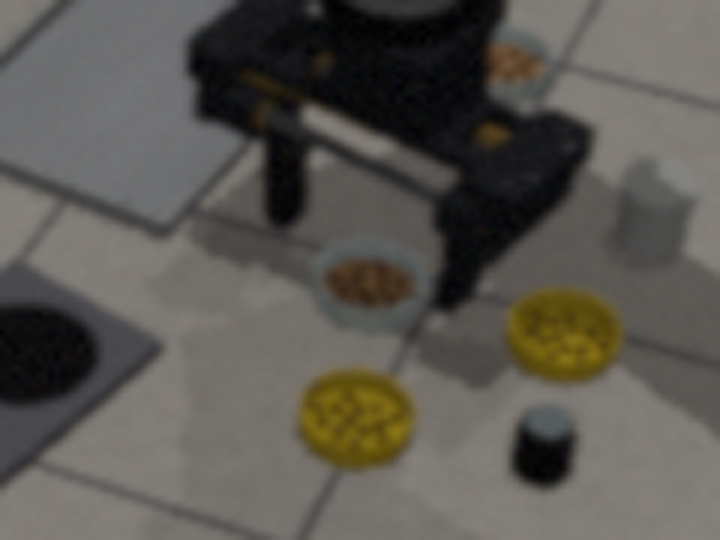

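```bash
python3 -c "
from rack import *
p=r.snapshot('side');E=lambda x,y:(305+x/6,110+y/6)
print('black base',ray(p,E(545,480),0),'top',ray(p,E(545,418),.04),ray(p,E(545,418),.03))
print('pot base',ray(p,E(650,250),0),'top',ray(p,E(655,180),.04))
print('tips (open): left', [ray(p,E(283,215),z).round(4) for z in(0,.01,.02,.03)],'right',[ray(p,E(452,300),z).round(4) for z in(0,.01,.02,.03)])
print(R.from_quat(r.get_state()['eef_rot']).apply([0,.044,0])+r.get_state()['tool_pos'],R.from_quat(r.get_state()['eef_rot']).apply([0,-.044,0])+r.get_state()['tool_pos'])
"
```

```text
black base [ 0.33840516 -0.08750606  0.        ] top [ 0.34351614 -0.08572515  0.04      ] [ 0.34538601 -0.09601941  0.03      ]
pot base [ 0.3397637  -0.26627363  0.        ] top [ 0.34549507 -0.2711588   0.04      ]
tips (open): left [array([ 0.5198, -0.2133,  0.    ]), array([ 0.5159, -0.2019,  0.01  ]), array([ 0.512 , -0.1906,  0.02  ]), array([ 0.5081, -0.1793,  0.03  ])] right [array([ 0.4189, -0.1878,  0.    ]), array([ 0.4162, -0.1768,  0.01  ]), array([ 0.4135, -0.1658,  0.02  ]), array([ 0.4108, -0.1547,  0.03  ])]
[ 0.50362259 -0.18412023  0.00333111] [ 0.4184956  -0.16181786  0.00332825]
```

All the evidence puts the tips about 20 mm behind the nominal TCP. I'll keep lowering in 1 mm rows while watching the force.

Emit:
carry_out([
  [-0.001,0.001,0.002,0,0,0],
  [-0.001,0.001,0.004,0,0,0],
  [-0.001,0.001,0.006,0,0,0],
  [-0.001,0.001,0.008,0,0,0],
  [-0.001,0.001,0.009,0,0,0],
  [-0.001,0.001,0.01,0,0,0],
  [-0.001,0.001,0.01,0,0,0],
])

```text
clock: 23.1
tool_pos: [0.4617, -0.1742, -0.0068]
eef_rot: [0.792, 0.611, -0.0, -0.0]
contact_force: [0.2, 1.1, -0.7]
opening: 0.998
```

Emit:
carry_out([
  [0,0,0.001,0,0,0],
  [0,0,0.002,0,0,0],
  [0,0,0.003,0,0,0],
  [0,0,0.004,0,0,0],
  [0,0,0.004,0,0,0],
])

```text
clock: 23.6
tool_pos: [0.4617, -0.1742, -0.0108]
eef_rot: [0.792, 0.611, -0.0, -0.0]
contact_force: [0.2, 0.1, -0.3]
opening: 0.999
```

```bash
python3 -c "
from rack import *
go(.4618,-.1745,0,75)
p=wrist(); cv2.imwrite('pics/w10.png',p['img'][150:320])
p=r.snapshot('side'); im=p['img']; cv2.imwrite('pics/s10.png',cv2.resize(im[110:200,305:425],None,fx=6,fy=6,interpolation=cv2.INTER_CUBIC))
"
```

```text
pos [ 0.4617 -0.1742 -0.0108] yaw 75.3 t 23.6  shift [-0.0003, 0.0001, -0.0108] turn [-0.01, 0.01, 0.32]
```

View pics/w10.png

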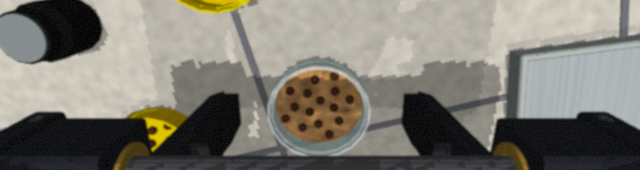

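View pics/s10.png

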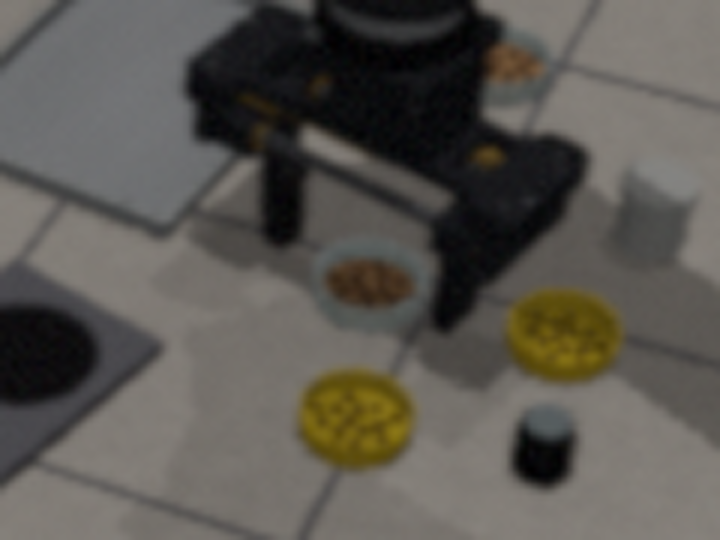

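Emit:
carry_out([
  [0,0,0.001,0,0,0],
  [0,0,0.002,0,0,0],
  [0,0,0.003,0,0,0],
  [0,0,0.004,0,0,0],
  [0,0,0.004,0,0,0],
])

```text
clock: 24.2
tool_pos: [0.4617, -0.1742, -0.0148]
eef_rot: [0.792, 0.611, -0.0, -0.0]
contact_force: [-0.3, 0.6, -0.2]
opening: 1.0
```

Emit:
carry_out([
  [0,0,0.0005,0,0,0],
  [0,0,0.001,0,0,0],
  [0,0,0.0015,0,0,0],
  [0,0,0.002,0,0,0],
  [0,0,0.002,0,0,0],
])

```text
clock: 24.7
tool_pos: [0.4617, -0.1742, -0.0167]
eef_rot: [0.792, 0.611, -0.0, 0.0]
contact_force: [0.2, -0.8, 0.7]
opening: 1.003
```

Emit:
carry_out([
  [0,0,0.0005,0,0,0],
  [0,0,0.001,0,0,0],
  [0,0,0.0015,0,0,0],
  [0,0,0.002,0,0,0],
  [0,0,0.002,0,0,0],
])

```text
clock: 25.2
tool_pos: [0.4618, -0.1742, -0.0188]
eef_rot: [0.792, 0.611, -0.0, -0.0]
contact_force: [-0.2, -0.9, 0.1]
opening: 1.007
```

```bash
python3 -c "
from rack import *
go(.4618,-.1745,0,75)
p=wrist(); cv2.imwrite('pics/w11.png',p['img'][150:320])
p=r.snapshot('side'); im=p['img']; cv2.imwrite('pics/s11.png',cv2.resize(im[110:200,305:425],None,fx=6,fy=6,interpolation=cv2.INTER_CUBIC))
"
```

```text
pos [ 0.4618 -0.1742 -0.0188] yaw 75.3 t 25.2  shift [-0.0003, 0.0001, -0.0188] turn [-0.0, 0.0, 0.32]
```

View pics/w11.png

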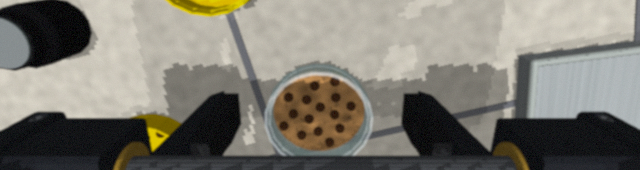

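View pics/s11.png

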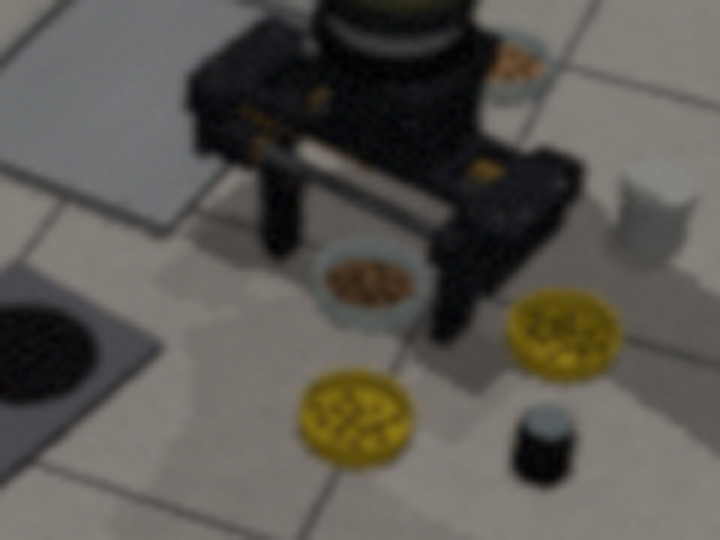

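Emit:
carry_out([
  [0,0,0.0005,0,0,0],
  [0,0,0.001,0,0,0],
  [0,0,0.0015,0,0,0],
  [0,0,0.002,0,0,0],
  [0,0,0.002,0,0,0],
])

```text
clock: 25.8
tool_pos: [0.4618, -0.1742, -0.0207]
eef_rot: [0.792, 0.611, -0.0, 0.0]
contact_force: [0.5, 0.3, 0.0]
opening: 0.999
```

Emit:
carry_out([
  [0,0,0.0005,0,0,0],
  [0,0,0.001,0,0,0],
  [0,0,0.001,0,0,0],
  [0,0,0.001,0,0,0],
])

```text
clock: 26.2
tool_pos: [0.4618, -0.1742, -0.0217]
eef_rot: [0.792, 0.611, -0.0, 0.0]
contact_force: [0.1, 0.1, 0.1]
opening: 0.997
```

```bash
python3 -c "
from rack import *
s=r.get_state();print(s['contact_force'],s['tool_pos'],s['q'].round(3))
p=r.snapshot('side'); im=p['img']; cv2.imwrite('pics/s12.png',cv2.resize(im[130:175,330:405],None,fx=10,fy=10,interpolation=cv2.INTER_CUBIC))
"
```

```text
[0.11109062 0.05446014 0.10408097] [ 0.46175239 -0.17420733 -0.02170937] [ 0.329  0.957 -0.101  2.092  0.717  0.126 -0.699]
```

View pics/s12.png

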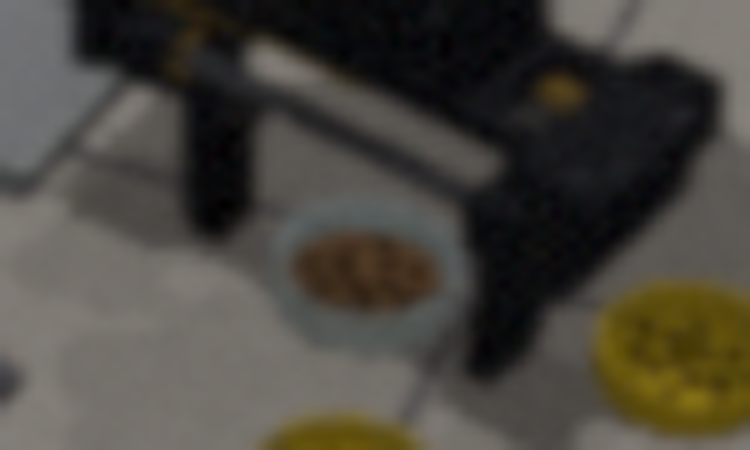

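```bash
python3 -c "
from rack import *
s=r.get_state();p=r.snapshot('side');q=R.from_quat(s['eef_rot'])
for off in (0,-.019,-.024,-.028,-.034):
  for x in(.009,0): print(off,x,[((proj(p,q.apply([x,y,off])+s['tool_pos'])-[330,130])*10).round(0).tolist() for y in(.046,-.046)])
p=r.snapshot('wrist'); 
"
```

```text
0 0.009 [[208.0, 292.0], [456.0, 423.0]]
0 0 [[225.0, 277.0], [473.0, 407.0]]
-0.019 0.009 [[212.0, 245.0], [462.0, 376.0]]
-0.019 0 [[229.0, 230.0], [479.0, 360.0]]
-0.024 0.009 [[213.0, 232.0], [464.0, 364.0]]
-0.024 0 [[230.0, 217.0], [481.0, 348.0]]
-0.028 0.009 [[213.0, 222.0], [465.0, 354.0]]
-0.028 0 [[231.0, 207.0], [483.0, 338.0]]
-0.034 0.009 [[214.0, 207.0], [467.0, 339.0]]
-0.034 0 [[232.0, 192.0], [485.0, 323.0]]
```

The side view puts the tips about 22 mm behind the TCP. I'll raise to TCP z ≈ -0.015, which puts the tips about 7 mm up, and close.

Emit:
carry_out([
  [0,0,-0.003,0,0,0],
  [0,0,-0.0065,0,0,0],
  [0,0,-0.0065,0,0,0],
  [0,0,-0.0065,0,0,0],
])

```text
clock: 26.75
tool_pos: [0.462, -0.1743, -0.015]
eef_rot: [0.792, 0.611, 0.0, 0.0]
contact_force: [0.2, 0.4, -0.8]
opening: 1.003
```

Emit:
carry_out([
  [0,0,0,0,0,0],
  [0,0,0,0,0,0],
  [0,0,0,0,0,0],
  [0,0,0,0,0,0],
  [0,0,0,0,0,0],
  [0,0,0,0,0,0],
  [0,0,0,0,0,0],
], fingers=255, grip_force=12)

```text
clock: 27.45
tool_pos: [0.4617, -0.1742, -0.0152]
eef_rot: [0.792, 0.611, -0.0, 0.0]
contact_force: [0.6, -0.5, -0.1]
opening: 0.617
```

```bash
python3 -c "
from rack import *
p=wrist(); cv2.imwrite('pics/w13.png',cv2.resize(p['img'][180:340,200:440],None,fx=3.3,fy=3.3))
s=r.get_state();print(s['opening']*88,s['contact_force'],s['tool_pos'])
"
```

```text
53.961825540977465 [-0.69273105 -0.79012966 -0.48846123] [ 0.46177531 -0.17423381 -0.0152055 ]
```

View pics/w13.png

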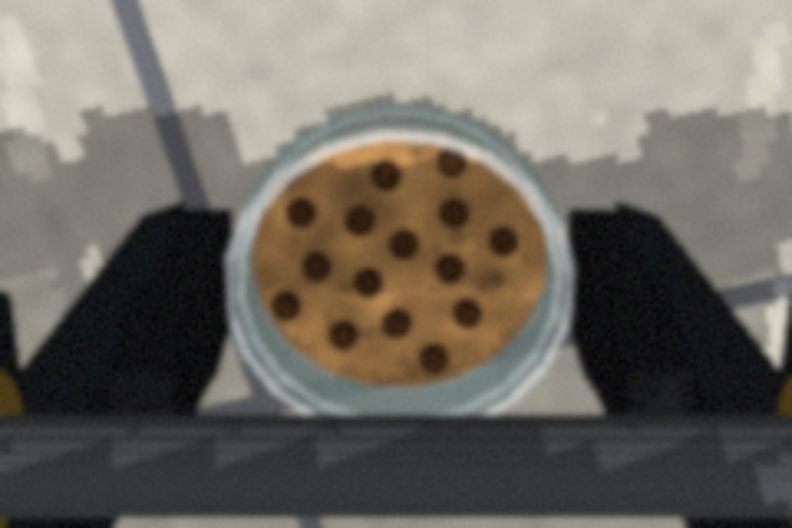

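The dish is gripped across its diameter (opening 54 mm). Lifting to travel height.

Emit:
carry_out([
  [0,0,-0.01,0,0,0],
  [0,0,-0.03,0,0,0],
  [0,0,-0.055,0,0,0],
  [0,0,-0.08,0,0,0],
  [0,0,-0.095,0,0,0],
  [0,0,-0.1,0,0,0],
  [0,0,-0.1,0,0,0],
])

```text
clock: 28.2
tool_pos: [0.462, -0.1745, 0.0856]
eef_rot: [0.792, 0.611, 0.0, 0.001]
contact_force: [0.3, -0.2, -0.4]
opening: 0.618
```

```bash
python3 -c "
from rack import *
s=r.get_state();print(s['opening']*88)
go(.619,.033,.085,75)
go(.5945,-.058,.085,75)
"
```

```text
54.34313090980844
pos [ 0.462  -0.1745  0.0856] yaw 75.3 t 28.2  shift [0.2406, 0.0991, 0.0008] turn [0.09, 0.01, 0.29]
pos [ 0.462  -0.1745  0.0856] yaw 75.3 t 28.2  shift [0.1464, 0.0985, 0.0008] turn [0.09, 0.01, 0.29]
```

Emit:
carry_out([
  [0.015,0.006,0,0,0,0],
  [0.04,0.016,0,0,0,0],
  [0.075,0.031,0,0,0,0],
  [0.11,0.045,0,0,0,0],
  [0.146,0.06,0,0,0,0],
  [0.18,0.074,0,0,0,0],
  [0.208,0.086,0,0,0,0],
  [0.228,0.094,0,0,0,0],
  [0.238,0.098,0,0,0,0],
  [0.2405,0.099,0,0,0,0],
  [0.2405,0.099,0,0,0,0],
  [0.2405,0.099,0,0,0,0],
])

```text
clock: 29.4
tool_pos: [0.6175, 0.0314, 0.0844]
eef_rot: [0.792, 0.61, -0.001, 0.0]
contact_force: [-0.7, 0.4, 0.6]
opening: 0.617
```

```bash
cat > car.py <<'E'
from rack import *
def carr(p,c,yaw,name,off=(0,0),held=None):
    im=p["img"].copy();a=np.radians(yaw);ex=np.array([np.cos(a),np.sin(a)]);ey=np.array([-np.sin(a),np.cos(a)])
    def L(pts,z,col):
        q=[proj(p,[*(np.array(c)+x*ex+y*ey),z]) for x,y in pts]
        cv2.polylines(im,[np.round(np.array(q)*8).astype(np.int32)],True,col,1,cv2.LINE_AA,3)
    L([(-.048,-.097),(.048,-.097),(.048,.097),(-.048,.097)],.009,(0,255,0))
    t=np.linspace(0,2*np.pi,60)
    for y in(-.047,.047): L([(.0375*np.cos(k),y+.0375*np.sin(k)) for k in t],.009,(0,0,255))
    if name: cv2.imwrite(f"pics/{name}.png",im)
    return im
E
python3 -c "
from car import *
go(.619,.033,-.0102,75)
p=wrist();carr(p,(.6065,-.0122),-15.1,'w14')
p=r.snapshot('side'); im=carr(p,(.6065,-.0122),-15.1,None); x,y=proj(p,[.6,0,0]).astype(int);cv2.imwrite('pics/s14.png',cv2.resize(im[y-50:y+50,x-70:x+70],None,fx=5.5,fy=5.5,interpolation=cv2.INTER_CUBIC))
"
```

```text
pos [0.6175 0.0314 0.0844] yaw 75.2 t 29.4  shift [0.0022, 0.0012, 0.0946] turn [-0.06, 0.12, 0.22]
```

View pics/w14.png

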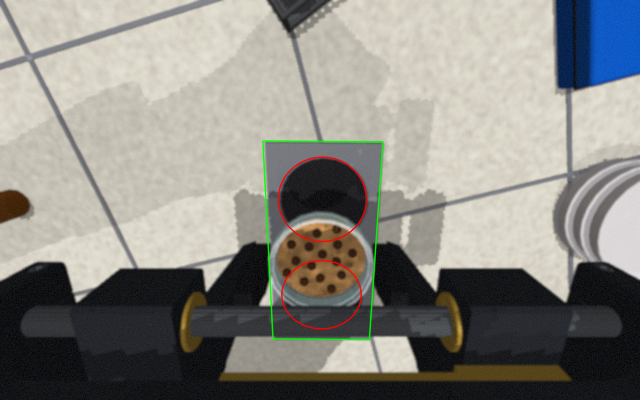

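View pics/s14.png

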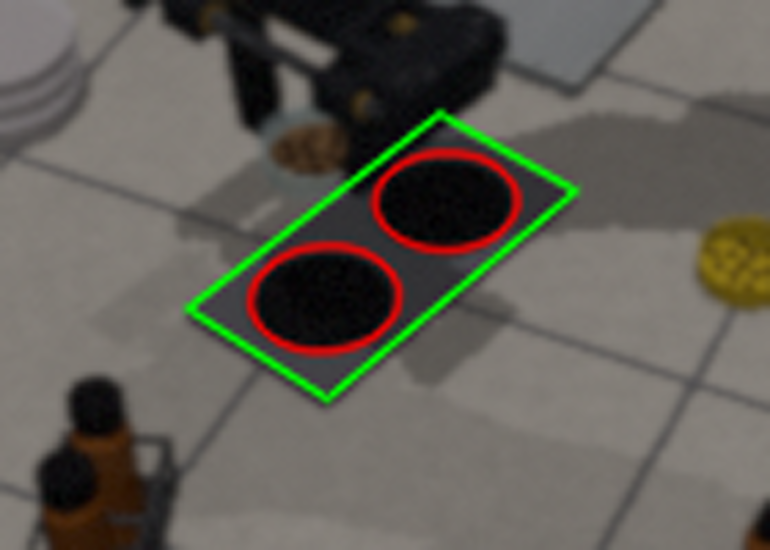

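The overlay matches the carrier and both seats in both views. Lowering.

Emit:
carry_out([
  [0.002,0.001,0.015,0,0,0],
  [0.002,0.001,0.035,0,0,0],
  [0.002,0.001,0.055,0,0,0],
  [0.002,0.001,0.07,0,0,0],
  [0.002,0.001,0.08,0,0,0],
  [0.002,0.001,0.086,0,0,0],
  [0.002,0.001,0.089,0,0,0],
  [0.002,0.001,0.09,0,0,0],
  [0.002,0.001,0.09,0,0,0],
])

```text
clock: 30.4
tool_pos: [0.6204, 0.0351, -0.0047]
eef_rot: [0.792, 0.611, 0.0, 0.0]
contact_force: [0.1, -0.2, -0.2]
opening: 0.619
```

```bash
python3 -c "
from car import *
go(.6187,.0332,-.0102,75)
p=r.snapshot('side'); im=carr(p,(.6065,-.0122),-15.1,None); x,y=proj(p,[.6,0,0]).astype(int);cv2.imwrite('pics/s15.png',cv2.resize(im[y-50:y+50,x-70:x+70],None,fx=5.5,fy=5.5,interpolation=cv2.INTER_CUBIC))
"
```

```text
pos [ 0.6204  0.0351 -0.0047] yaw 75.3 t 30.4  shift [-0.0023, -0.0012, 0.0055] turn [0.05, -0.02, 0.32]
```

View pics/s15.png

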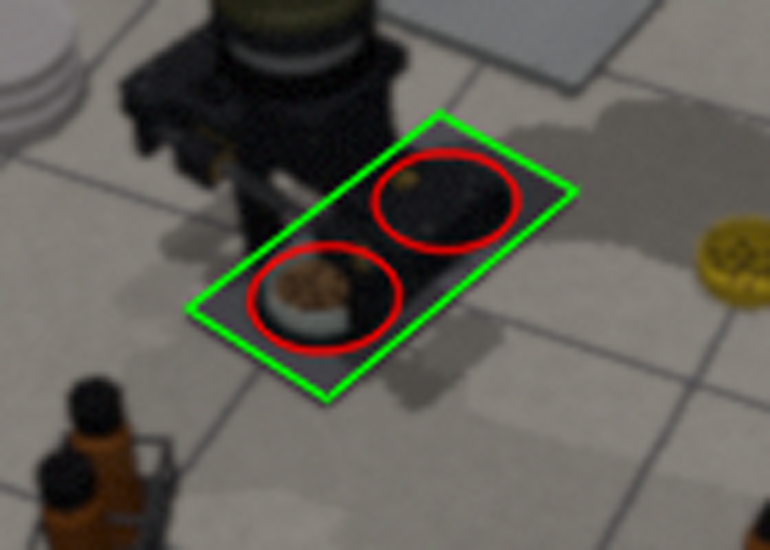

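Emit:
carry_out([
  [-0.002,-0.001,0.0015,0,0,0],
  [-0.002,-0.001,0.003,0,0,0],
  [-0.002,-0.001,0.004,0,0,0],
  [-0.002,-0.001,0.0045,0,0,0],
  [-0.002,-0.001,0.005,0,0,0],
  [-0.002,-0.001,0.005,0,0,0],
  [-0.002,-0.001,0.005,0,0,0],
])

```text
clock: 31.15
tool_pos: [0.6185, 0.0334, -0.0102]
eef_rot: [0.792, 0.611, 0.0, 0.0]
contact_force: [-0.3, -0.6, -0.0]
opening: 0.614
```

Emit:
carry_out([
  [0,0,0.0005,0,0,0],
  [0,0,0.0005,0,0,0],
  [0,0,0.0005,0,0,0],
])

```text
clock: 31.45
tool_pos: [0.6185, 0.0334, -0.0102]
eef_rot: [0.792, 0.611, 0.0, 0.0]
contact_force: [-2.1, 0.9, 5.7]
opening: 0.616
```

Seated, contact at 5.7 N. Release and retreat.

Emit:
carry_out([
  [0,0,0,0,0,0],
  [0,0,0,0,0,0],
  [0,0,0,0,0,0],
  [0,0,0,0,0,0],
], fingers=40)

```text
clock: 31.85
tool_pos: [0.6185, 0.0333, -0.0109]
eef_rot: [0.792, 0.611, -0.0, -0.0]
contact_force: [0.2, 0.1, 0.4]
opening: 0.845
```

Emit:
carry_out([
  [0,0,-0.01,0,0,0],
  [0,0,-0.04,0,0,0],
  [0,0,-0.08,0,0,0],
  [0,0,-0.12,0,0,0],
  [0,0,-0.14,0,0,0],
  [0,0,-0.15,0,0,0],
  [0,0,-0.15,0,0,0],
], fingers=0)

```text
clock: 32.55
tool_pos: [0.6192, 0.0334, 0.1407]
eef_rot: [0.792, 0.611, 0.001, 0.001]
contact_force: [1.0, 0.1, -1.0]
opening: 1.0
```

```bash
python3 -c "
from car import *
p=r.snapshot('side'); im=carr(p,(.6065,-.0122),-15.1,None); x,y=proj(p,[.6,0,0]).astype(int);cv2.imwrite('pics/s16.png',cv2.resize(im[y-50:y+50,x-70:x+70],None,fx=5.5,fy=5.5,interpolation=cv2.INTER_CUBIC))
go(.459,-.374,.14,75)
"
```

```text
pos [0.6183 0.0332 0.1393] yaw 75.3 t 32.6  shift [-0.4343, -0.0509, -0.0006] turn [0.01, 0.02, 0.32]
```

View pics/s16.png

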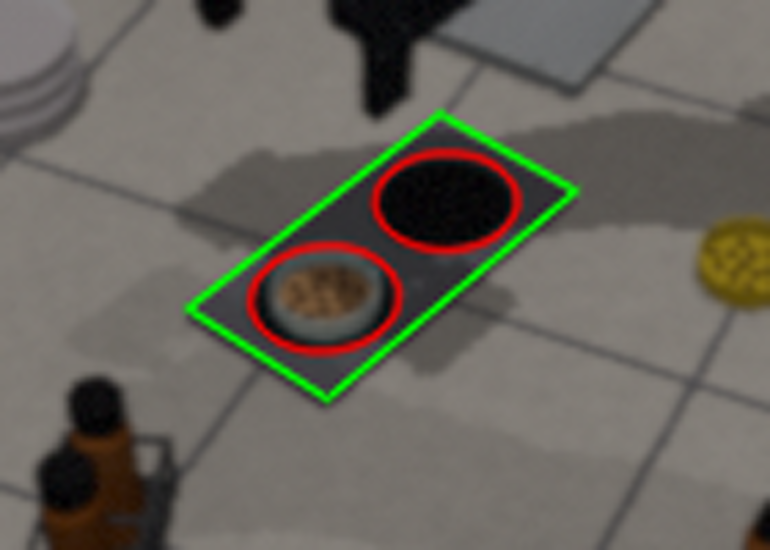

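The first dish lies flat in its seat at (325,297). Now the second dish.

Emit:
carry_out([
  [-0.434,-0.051,0,0,0,0],
  [-0.434,-0.051,0,0,0,0],
  [-0.434,-0.051,0,0,0,0],
  [-0.434,-0.051,0,0,0,0],
  [-0.434,-0.051,0,0,0,0],
  [-0.434,-0.051,0,0,0,0],
  [-0.434,-0.051,0,0,0,0],
  [-0.434,-0.051,0,0,0,0],
  [-0.434,-0.051,0,0,0,0],
  [-0.434,-0.051,0,0,0,0],
  [-0.434,-0.051,0,0,0,0],
  [-0.434,-0.051,0,0,0,0],
])

```text
clock: 33.8
tool_pos: [0.4596, -0.3714, 0.1384]
eef_rot: [0.791, 0.612, 0.0, -0.001]
contact_force: [0.1, 0.3, 0.1]
opening: 1.003
```

```bash
python3 -c "
from car import *
go(.459,-.374,-.015,75)
p=wrist('w17'); print(proj(p,[.459,-.374,.012]))
print([(d['xyz'],d['p']) for d in r.spot_point(p,'dish_a')])
"
```

```text
pos [ 0.4596 -0.3714  0.1384] yaw 75.5 t 33.8  shift [-0.0029, 0.0003, 0.1534] turn [-0.07, -0.12, 0.46]
[321.17596639 190.71265151]
[([0.4551, -0.3782, -0.0039], 0.89), ([0.3619, -0.1793, 0.0028], 0.72)]
```

View pics/w17.png

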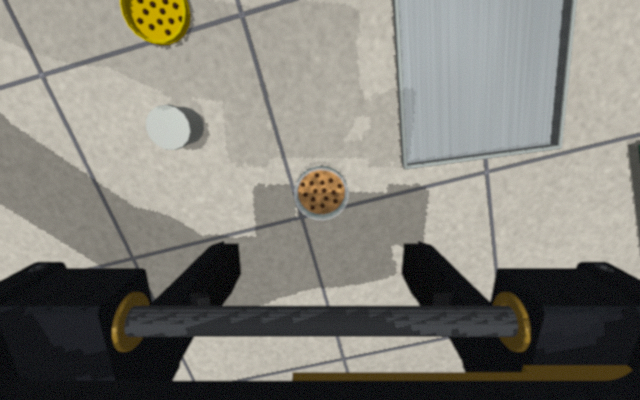

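The dish at (321,191) matches the prediction. Descend and grip.

Emit:
carry_out([
  [-0.003,0,0.04,0,0,0],
  [-0.003,0,0.075,0,0,0],
  [-0.003,0,0.105,0,0,0],
  [-0.003,0,0.125,0,0,0],
  [-0.003,0,0.14,0,0,0],
  [-0.003,0,0.148,0,0,0],
  [-0.003,0,0.152,0,0,0],
  [-0.003,0,0.1535,0,0,0],
  [-0.003,0,0.1535,0,0,0],
  [-0.003,0,0.1535,0,0,0],
])

```text
clock: 34.9
tool_pos: [0.4589, -0.3769, -0.0134]
eef_rot: [0.792, 0.611, 0.0, 0.001]
contact_force: [-1.2, 0.3, 0.9]
opening: 1.001
```

```bash
python3 -c "
from car import *
go(.459,-.374,-.015,75)
p=wrist(); cv2.imwrite('pics/w18.png',cv2.resize(p['img'][180:340,200:440],None,fx=3.3,fy=3.3))
"
```

```text
pos [ 0.4589 -0.3769 -0.0134] yaw 75.3 t 34.9  shift [0.0028, -0.0006, 0.0016] turn [0.08, 0.03, 0.31]
```

View pics/w18.png

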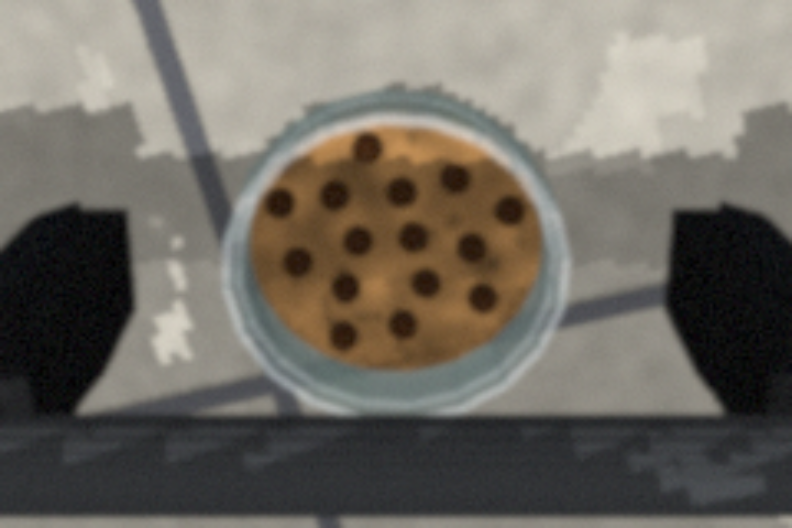

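Emit:
carry_out([
  [0.0025,0,0.0015,0,0,0],
  [0.0025,0,0.0015,0,0,0],
  [0.0025,0,0.0015,0,0,0],
])

```text
clock: 35.25
tool_pos: [0.4591, -0.3739, -0.0156]
eef_rot: [0.792, 0.611, 0.0, 0.0]
contact_force: [0.2, -0.3, 0.0]
opening: 0.998
```

Emit:
carry_out([
  [0,0,0,0,0,0],
  [0,0,0,0,0,0],
  [0,0,0,0,0,0],
  [0,0,0,0,0,0],
  [0,0,0,0,0,0],
  [0,0,0,0,0,0],
  [0,0,0,0,0,0],
], fingers=255)

```text
clock: 35.95
tool_pos: [0.459, -0.3741, -0.0157]
eef_rot: [0.792, 0.611, -0.0, 0.0]
contact_force: [0.3, -0.6, -0.0]
opening: 0.618
```

Emit:
carry_out([
  [0,0,-0.01,0,0,0],
  [0,0,-0.03,0,0,0],
  [0,0,-0.055,0,0,0],
  [0,0,-0.08,0,0,0],
  [0,0,-0.095,0,0,0],
  [0,0,-0.1,0,0,0],
  [0,0,-0.1,0,0,0],
])

```text
clock: 36.65
tool_pos: [0.4591, -0.3743, 0.0848]
eef_rot: [0.792, 0.611, 0.0, 0.0]
contact_force: [-0.7, 0.2, -1.8]
opening: 0.618
```

```bash
python3 -c "
from car import *
a=np.radians(-15.1);b=(.6065+.047*np.sin(a),-.0122-.047*np.cos(a));print(b)
go(*b,.085,75)
p=wrist(); cv2.imwrite('pics/w19.png',p['img'][150:])
"
```

```text
(np.float64(0.5942562880937956), np.float64(-0.05757721365132358))
pos [ 0.4591 -0.3743  0.0848] yaw 75.3 t 36.65  shift [0.3406, 0.0504, -0.0003] turn [0.05, 0.03, 0.31]
```

View pics/w19.png

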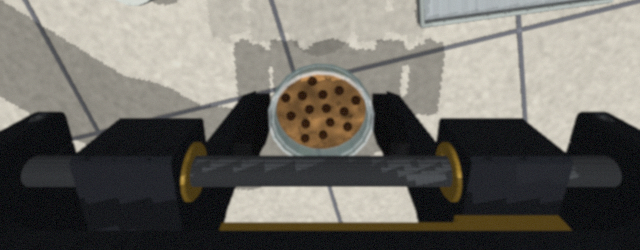

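The second dish is held level at (321,110) in the crop. Moving over the -47 seat.

Emit:
carry_out([
  [0.015,0.002,0,0,0,0],
  [0.045,0.007,0,0,0,0],
  [0.085,0.013,0,0,0,0],
  [0.13,0.019,0,0,0,0],
  [0.175,0.026,0,0,0,0],
  [0.22,0.033,0,0,0,0],
  [0.265,0.039,0,0,0,0],
  [0.3,0.044,0,0,0,0],
  [0.325,0.048,0,0,0,0],
  [0.337,0.05,0,0,0,0],
  [0.3405,0.0505,0,0,0,0],
  [0.3405,0.0505,0,0,0,0],
])

```text
clock: 37.9
tool_pos: [0.5934, -0.0581, 0.0837]
eef_rot: [0.792, 0.611, -0.001, -0.0]
contact_force: [-0.4, -1.1, -1.0]
opening: 0.612
```

```bash
python3 -c "
from car import *
go(.5943,-.0576,-.0105,75)
"
```

```text
pos [ 0.5934 -0.0581  0.0837] yaw 75.3 t 37.9  shift [0.0008, 0.0008, 0.0942] turn [-0.07, 0.07, 0.3]
```

Emit:
carry_out([
  [0.0,0.0,0.015,0,0,0],
  [0.0,0.0,0.035,0,0,0],
  [0.0,0.0,0.055,0,0,0],
  [0.0,0.0,0.07,0,0,0],
  [0.0,0.0,0.08,0,0,0],
  [0.0,0.0,0.086,0,0,0],
  [0.0,0.0,0.088,0,0,0],
  [0.0,0.0,0.0885,0,0,0],
  [0.0,0.0,0.0885,0,0,0],
])

```text
clock: 38.8
tool_pos: [0.5947, -0.0574, -0.0036]
eef_rot: [0.792, 0.611, 0.0, 0.0]
contact_force: [-0.6, 0.0, -0.5]
opening: 0.618
```

```bash
python3 -c "
from car import *
go(.5943,-.0576,-.0105,75)
p=r.snapshot('side'); im=carr(p,(.6065,-.0122),-15.1,None); x,y=proj(p,[.6,0,0]).astype(int);cv2.imwrite('pics/s20.png',cv2.resize(im[y-50:y+50,x-70:x+70],None,fx=5.5,fy=5.5,interpolation=cv2.INTER_CUBIC))
"
```

```text
pos [ 0.5947 -0.0574 -0.0036] yaw 75.3 t 38.8  shift [-0.0003, -0.0004, 0.0069] turn [0.07, -0.01, 0.32]
```

View pics/s20.png

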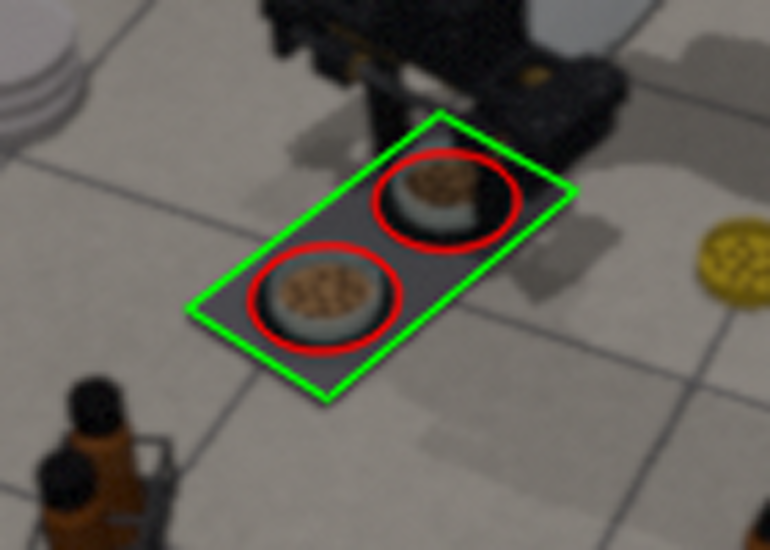

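Emit:
carry_out([
  [0,0,0.002,0,0,0],
  [0,0,0.004,0,0,0],
  [0,0,0.005,0,0,0],
  [0,0,0.006,0,0,0],
  [0,0,0.0065,0,0,0],
  [0,0,0.0065,0,0,0],
  [0,0,0.0065,0,0,0],
])

```text
clock: 39.55
tool_pos: [0.5942, -0.0575, -0.0107]
eef_rot: [0.792, 0.611, -0.0, 0.0]
contact_force: [-0.4, -0.4, 0.2]
opening: 0.618
```

Emit:
carry_out([
  [0,0,0.0003,0,0,0],
  [0,0,0.0005,0,0,0],
  [0,0,0.0005,0,0,0],
])

```text
clock: 39.85
tool_pos: [0.5941, -0.0575, -0.0107]
eef_rot: [0.792, 0.611, -0.0, 0.0]
contact_force: [-2.0, 0.3, 4.9]
opening: 0.623
```

Seated, contact at 4.9 N. Release and retreat.

Emit:
carry_out([
  [0,0,0,0,0,0],
  [0,0,0,0,0,0],
  [0,0,0,0,0,0],
  [0,0,0,0,0,0],
], fingers=40)

```text
clock: 40.25
tool_pos: [0.5942, -0.0575, -0.0113]
eef_rot: [0.792, 0.611, -0.0, 0.0]
contact_force: [-0.1, 0.3, 0.4]
opening: 0.841
```

Emit:
carry_out([
  [0,0,-0.01,0,0,0],
  [0,0,-0.04,0,0,0],
  [0,0,-0.08,0,0,0],
  [0,0,-0.12,0,0,0],
  [0,0,-0.16,0,0,0],
  [0,0,-0.19,0,0,0],
  [0,0,-0.2,0,0,0],
  [0,0,-0.2,0,0,0],
], fingers=0)

```text
clock: 41.05
tool_pos: [0.595, -0.0575, 0.1905]
eef_rot: [0.792, 0.611, 0.001, 0.001]
contact_force: [0.1, 0.2, -0.2]
opening: 0.997
```

```bash
python3 -c "
from car import *
print(r.get_state()['q'].round(2))
p=r.snapshot('side'); im=carr(p,(.6065,-.0122),-15.1,None); x,y=proj(p,[.6,0,0]).astype(int);cv2.imwrite('pics/s21.png',cv2.resize(im[y-50:y+50,x-70:x+70],None,fx=5.5,fy=5.5,interpolation=cv2.INTER_CUBIC))
p=r.snapshot('top'); im=p['img'];cv2.imwrite('pics/t21.png',cv2.resize(im[190:240,180:230],None,fx=12,fy=12,interpolation=cv2.INTER_CUBIC))
go(.5,.2,.19,60)
go(.46,.36,.19,21)
"
```

```text
[ 0.28  0.71 -0.45  1.67  0.39  0.85 -0.6 ]
pos [ 0.5932 -0.0577  0.1878] yaw 75.3 t 41.15  shift [0.2257, -0.1555, -0.0022] turn [-0.1, 0.07, 15.32]
pos [ 0.5932 -0.0577  0.1878] yaw 75.3 t 41.15  shift [0.3703, -0.2347, -0.0021] turn [-0.08, 0.1, 54.32]
```

View pics/s21.png

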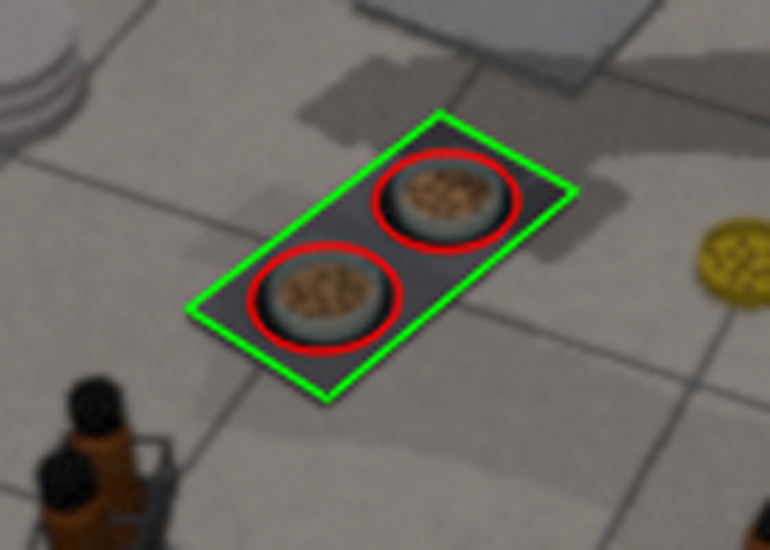

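View pics/t21.png

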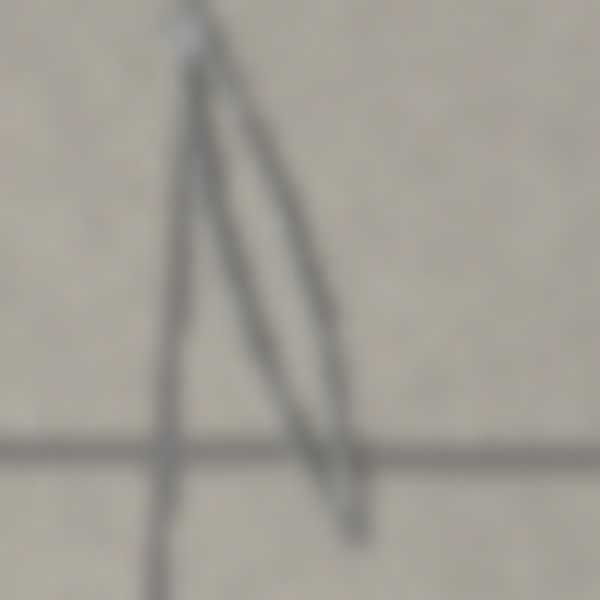

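Both dishes are seated, at (325,297) and (447,200). Now the forceps. I'll grip with tool x along them at yaw ≈ 201°, where the wrist stays well in range.

Emit:
carry_out([
  [0.226,-0.156,0,0,0,-60],
  [0.226,-0.156,0,0,0,-60],
  [0.226,-0.156,0,0,0,-60],
  [0.226,-0.156,0,0,0,-60],
  [0.226,-0.156,0,0,0,-60],
  [0.226,-0.156,0,0,0,-60],
  [0.226,-0.156,0,0,0,-60],
  [0.226,-0.156,0,0,0,-60],
  [0.226,-0.156,0,0,0,-60],
])

```text
clock: 42.05
tool_pos: [0.5001, 0.1996, 0.1874]
eef_rot: [0.382, 0.924, -0.001, -0.001]
contact_force: [-0.1, -0.5, 0.6]
opening: 1.004
```

```bash
python3 -c "
from car import *
print(r.get_state()['q'].round(2))
go(.467,.378,.16,201.2)
p=wrist('w22')
for l in ('forceps',): print([(d['xyz'],d['p']) for d in r.spot_point(p,l)])
"
```

```text
[-0.04  0.7  -0.71  1.84  0.6   0.84 -0.28]
pos [0.5001 0.1996 0.1874] yaw 135.1 t 42.05  shift [0.1494, 0.103, 0.0272] turn [-0.12, -0.13, -66.13]
[([0.4647, 0.3805, -0.0023], 0.61)]
```

View pics/w22.png

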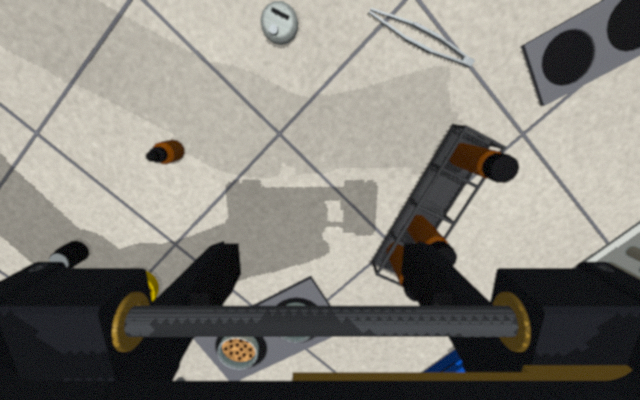

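Emit:
carry_out([
  [0.149,0.103,0.01,0,0,-66],
  [0.149,0.103,0.01,0,0,-66],
  [0.149,0.103,0.01,0,0,-66],
  [0.149,0.103,0.01,0,0,-66],
  [0.149,0.103,0.01,0,0,-66],
  [0.149,0.103,0.01,0,0,-66],
  [0.149,0.103,0.01,0,0,-66],
  [0.149,0.103,0.01,0,0,-66],
  [0.149,0.103,0.01,0,0,-66],
  [0.149,0.103,0.01,0,0,-66],
])

```text
clock: 43.15
tool_pos: [0.4674, 0.3781, 0.1785]
eef_rot: [-0.183, 0.983, -0.0, -0.0]
contact_force: [-0.6, -0.0, 1.0]
opening: 1.002
```

```bash
python3 -c "
from car import *
print(r.get_state()['q'].round(2))
go(.467,.378,.16,201.2)
p=wrist('w23')
for l in ('forceps',): print([(d['xyz'],d['p']) for d in r.spot_point(p,l)])
cv2.imwrite('pics/w23c.png',cv2.resize(p['img'][60:260,220:420],None,fx=3,fy=3,interpolation=cv2.INTER_CUBIC))
"
```

```text
[-0.25  0.87 -0.97  1.66  0.8   1.07  0.46]
pos [0.4674 0.3781 0.1785] yaw -158.9 t 43.15  shift [0.0004, 0.0001, 0.0185] turn [-0.03, -0.02, -0.14]
[([0.4657, 0.3775, -0.0017], 0.68), ([0.6172, 0.2664, 0.001], 0.36)]
```

View pics/w23c.png

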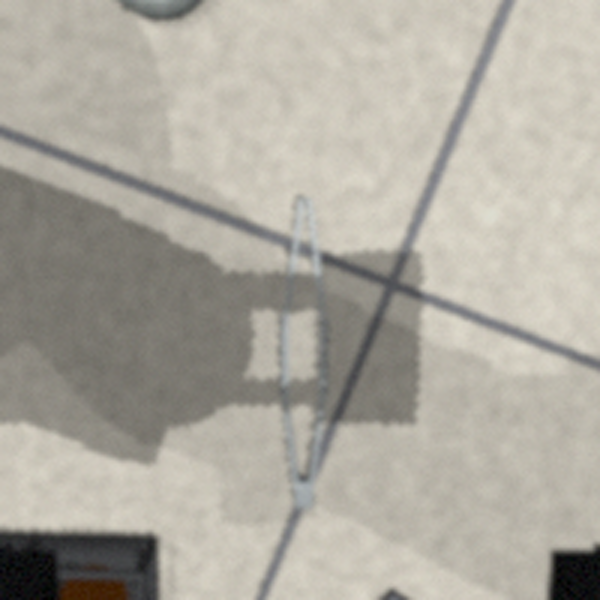

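```bash
python3 -c "
from car import *
p=wrist()
U=lambda x,y:(220+(x+.5)/3-.5,60+(y+.5)/3-.5)
t,b=ray(p,U(300,197),.0045),ray(p,U(303,508),.0045)
print(t,b,np.linalg.norm(t-b),np.degrees(np.arctan2(*(t-b)[[1,0]])))
print('origin est',b+(t-b)*62/122, ray(p,U(303,355),.0045))
go(.467,.378,-.02,201.2)
"
```

```text
[0.41170955 0.35538661 0.0045    ] [0.52677896 0.40131132 0.0045    ] 0.12389530434843991 -158.24283924513458
origin est [0.46830106 0.37797254 0.0045    ] [0.46692249 0.37804114 0.0045    ]
pos [0.4672 0.3785 0.1788] yaw -158.8 t 43.3  shift [0.0004, -0.0003, 0.1988] turn [-0.03, 0.01, -0.0]
```

The forceps are aligned with the tool axis: measured 124 mm long, tips ahead, origin under the TCP. Descending to TCP z ≈ -0.020.

Emit:
carry_out([
  [0,0,0.04,0,0,0],
  [0,0,0.085,0,0,0],
  [0,0,0.125,0,0,0],
  [0,0,0.155,0,0,0],
  [0,0,0.175,0,0,0],
  [0,0,0.187,0,0,0],
  [0,0,0.193,0,0,0],
  [0,0,0.196,0,0,0],
  [0,0,0.197,0,0,0],
  [0,0,0.197,0,0,0],
], fingers=110)

```text
clock: 44.3
tool_pos: [0.4675, 0.3792, -0.0174]
eef_rot: [-0.185, 0.983, 0.0, 0.001]
contact_force: [-0.1, -0.7, 0.8]
opening: 0.57
```

```bash
python3 -c "
from car import *
go(.4675,.378,-.02,201.5)
s=r.get_state();print(s['contact_force'],s['opening']*88)
p=wrist(); cv2.imwrite('pics/w24.png',cv2.resize(p['img'][180:340,200:440],None,fx=3.3,fy=3.3))
"
```

```text
pos [ 0.4675  0.3792 -0.0174] yaw -158.7 t 44.3  shift [0.0004, -0.0011, 0.0026] turn [0.03, 0.08, -0.2]
[-0.07497677 -0.74734472  0.81550642] 50.19483017111533
```

View pics/w24.png

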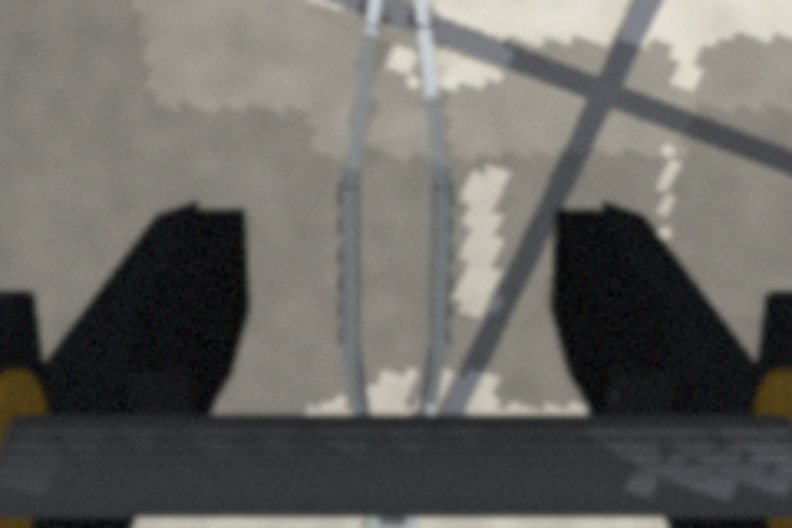

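Emit:
carry_out([
  [0,-0.001,0.001,0,0,0],
  [0,-0.001,0.002,0,0,0],
  [0,-0.001,0.003,0,0,0],
  [0,-0.001,0.003,0,0,0],
])

```text
clock: 44.75
tool_pos: [0.4674, 0.3777, -0.0213]
eef_rot: [-0.185, 0.983, -0.0, -0.0]
contact_force: [-0.6, -0.7, 1.0]
opening: 0.57
```

Emit:
carry_out([
  [0,0,0,0,0,0],
  [0,0,0,0,0,0],
  [0,0,0,0,0,0],
  [0,0,0,0,0,0],
  [0,0,0,0,0,0],
  [0,0,0,0,0,0],
  [0,0,0,0,0,0],
], fingers=255, grip_force=20)

```text
clock: 45.45
tool_pos: [0.4674, 0.3778, -0.0212]
eef_rot: [-0.185, 0.983, -0.0, 0.0]
contact_force: [0.3, 0.0, -0.3]
opening: 0.194
```

Emit:
carry_out([
  [0,0,-0.01,0,0,0],
  [0,0,-0.03,0,0,0],
  [0,0,-0.07,0,0,0],
  [0,0,-0.11,0,0,0],
  [0,0,-0.15,0,0,0],
  [0,0,-0.17,0,0,0],
  [0,0,-0.18,0,0,0],
  [0,0,-0.18,0,0,0],
])

```text
clock: 46.25
tool_pos: [0.4678, 0.3782, 0.1601]
eef_rot: [-0.185, 0.983, 0.0, 0.001]
contact_force: [1.1, -0.9, -0.9]
opening: 0.196
```

```bash
python3 -c "
from car import *
s=r.get_state();print(s['q'].round(2),s['opening']*88)
p=wrist('w25')
go(.5,.2,.16,142)
go(.62,-.05,.16,84)
go(.63,-.277,.16,84)
"
```

```text
[-0.26  0.89 -0.95  1.68  0.83  1.03  0.45] 17.21404268638958
pos [0.4674 0.3774 0.1587] yaw -158.7 t 46.3  shift [0.0341, -0.1771, -0.0012] turn [-0.03, 0.02, 59.31]
pos [0.4674 0.3774 0.1587] yaw -158.7 t 46.3  shift [0.0132, -0.4536, -0.001] turn [-0.02, 0.04, 117.31]
pos [0.4674 0.3774 0.1587] yaw -158.7 t 46.3  shift [0.0864, -0.6687, -0.0009] turn [-0.02, 0.04, 117.31]
```

View pics/w25.png

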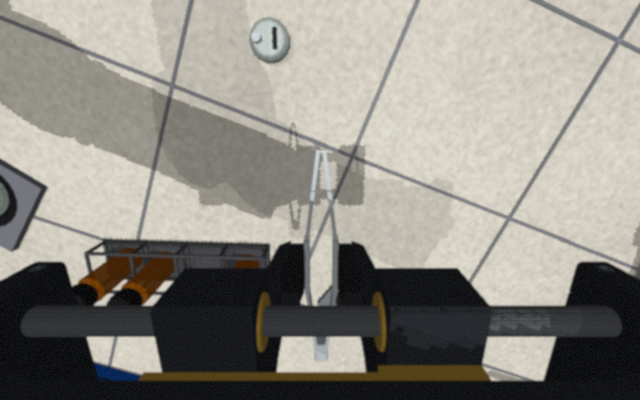

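The forceps are held, tips at (322,150), opening 17 mm. Swinging to the tray with two moves.

Emit:
carry_out([
  [0.01,-0.03,-0.01,0,0,8],
  [0.02,-0.07,-0.01,0,0,16],
  [0.025,-0.11,-0.01,0,0,24],
  [0.03,-0.15,-0.01,0,0,32],
  [0.032,-0.19,-0.01,0,0,40],
  [0.03,-0.23,-0.01,0,0,48],
  [0.028,-0.27,-0.01,0,0,56],
  [0.025,-0.31,-0.01,0,0,64],
  [0.02,-0.35,-0.01,0,0,72],
  [0.018,-0.39,-0.01,0,0,80],
  [0.015,-0.42,-0.01,0,0,88],
  [0.013,-0.453,-0.01,0,0,96],
])

```text
clock: 47.5
tool_pos: [0.6192, -0.0505, 0.1668]
eef_rot: [0.609, 0.793, -0.001, -0.001]
contact_force: [0.4, 1.1, -0.1]
opening: 0.191
```

```bash
python3 -c "
from car import *
s=r.get_state();print(s['q'].round(2),s['opening']*88)
go(.63,-.277,.12,84)
"
```

```text
[ 0.32  0.8  -0.59  1.61  0.53  0.9  -0.2 ] 16.783177027893615
pos [ 0.6192 -0.0505  0.1668] yaw 105.0 t 47.5  shift [-0.2216, -0.048, 0.0468] turn [-0.21, -0.01, 20.98]
```

Emit:
carry_out([
  [-0.02,-0.005,0,0,0,4],
  [-0.05,-0.011,0,0,0,8],
  [-0.09,-0.02,0,0,0,12],
  [-0.13,-0.028,0,0,0,16],
  [-0.165,-0.036,0,0,0,19],
  [-0.195,-0.042,0,0,0,21],
  [-0.215,-0.047,0,0,0,21],
  [-0.2215,-0.048,0,0,0,21],
  [-0.2215,-0.048,0,0,0,21],
  [-0.2215,-0.048,0,0,0,21],
])

```text
clock: 48.5
tool_pos: [0.6321, -0.2727, 0.1684]
eef_rot: [0.74, 0.672, 0.0, -0.001]
contact_force: [-0.9, 0.4, -0.6]
opening: 0.19
```

```bash
python3 -c "
from car import *
s=r.get_state();print(s['q'].round(2),s['opening']*88)
go(.63,-.277,-.0185,84)
p=wrist()
def tray(p,c=(.6295,-.277),yaw=-6.1):
    im=p['img'].copy();a=np.radians(yaw);ex=np.array([np.cos(a),np.sin(a)]);ey=np.array([-np.sin(a),np.cos(a)])
    q=[proj(p,[*(np.array(c)+x*ex+y*ey),.014]) for x,y in[(-.075,-.1),(.075,-.1),(.075,.1),(-.075,.1)]]
    cv2.polylines(im,[np.round(np.array(q)*8).astype(np.int32)],True,(0,255,0),1,cv2.LINE_AA,3);return im
cv2.imwrite('pics/w26.png',tray(p))
p=r.snapshot('side'); x,y=proj(p,[.63,-.277,0]).astype(int);cv2.imwrite('pics/s26.png',cv2.resize(tray(p)[y-60:y+50,x-70:x+70],None,fx=5.4,fy=5.4,interpolation=cv2.INTER_CUBIC))
"
```

```text
[ 0.59  0.87 -0.52  1.39  0.46  1.01 -0.12] 16.690831707042957
pos [ 0.6321 -0.2727  0.1684] yaw 84.5 t 48.5  shift [-0.0048, -0.0015, 0.1869] turn [-0.06, -0.11, 0.48]
```

View pics/w26.png

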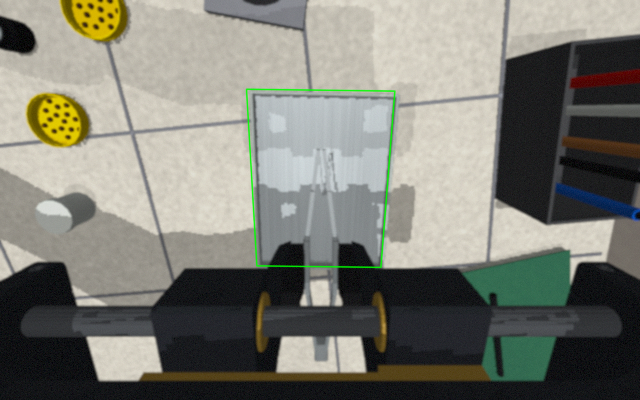

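View pics/s26.png

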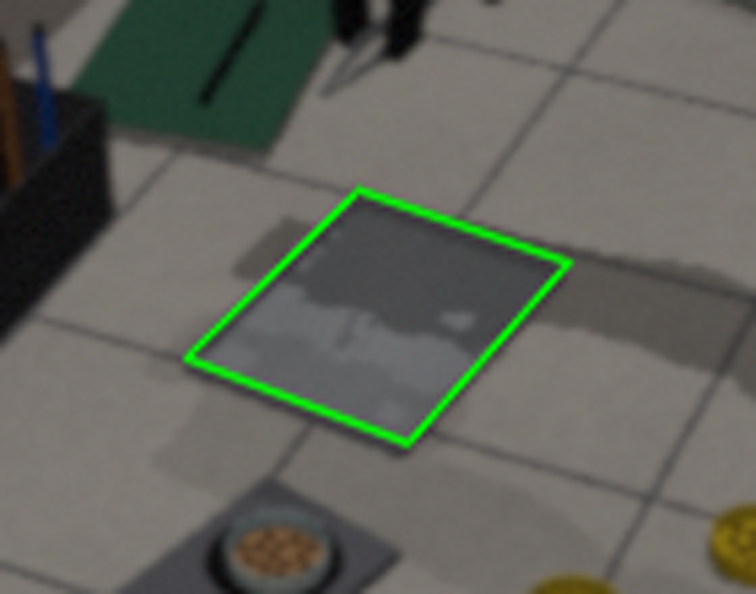

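The tray overlay matches both views. Lowering the forceps to just above the floor.

Emit:
carry_out([
  [-0.004,-0.001,0.02,0,0,0],
  [-0.004,-0.001,0.055,0,0,0],
  [-0.004,-0.001,0.09,0,0,0],
  [-0.004,-0.001,0.12,0,0,0],
  [-0.004,-0.001,0.145,0,0,0],
  [-0.004,-0.001,0.162,0,0,0],
  [-0.004,-0.001,0.173,0,0,0],
  [-0.004,-0.001,0.178,0,0,0],
  [-0.004,-0.001,0.18,0,0,0],
  [-0.004,-0.001,0.18,0,0,0],
])

```text
clock: 49.6
tool_pos: [0.6315, -0.2793, -0.0103]
eef_rot: [0.741, 0.671, 0.0, 0.001]
contact_force: [0.7, -0.8, -0.1]
opening: 0.197
```

```bash
python3 -c "
from car import *
go(.63,-.277,-.0192,84)
p=wrist('w27')
p=r.snapshot('side'); x,y=proj(p,[.63,-.277,0]).astype(int);cv2.imwrite('pics/s27.png',cv2.resize(p['img'][y-60:y+50,x-70:x+70],None,fx=5.4,fy=5.4,interpolation=cv2.INTER_CUBIC))
"
```

```text
pos [ 0.6315 -0.2793 -0.0103] yaw 84.3 t 49.6  shift [0.0021, -0.0017, 0.0089] turn [0.08, 0.02, 0.31]
```

View pics/w27.png

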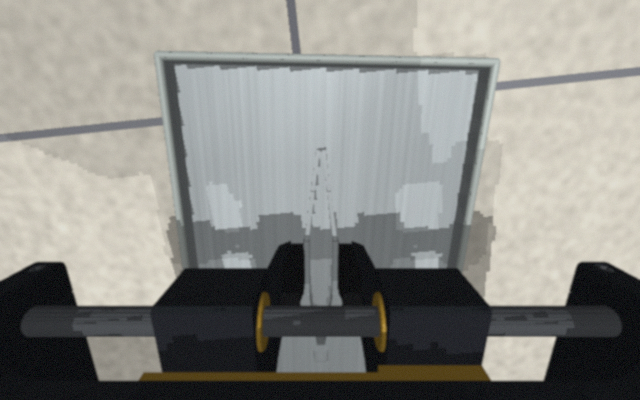

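View pics/s27.png

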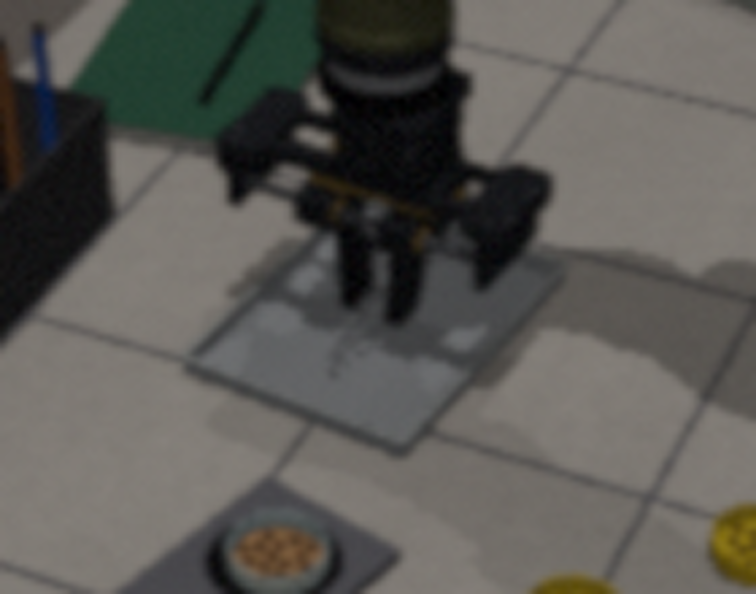

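Centred inside the tray. Slow final lowering.

Emit:
carry_out([
  [0.002,0,0.002,0,0,0],
  [0.002,0,0.004,0,0,0],
  [0.002,0,0.006,0,0,0],
  [0.002,0,0.0075,0,0,0],
  [0.002,0,0.008,0,0,0],
  [0.002,0,0.0085,0,0,0],
  [0.002,0,0.0085,0,0,0],
  [0.002,0,0.0085,0,0,0],
])

```text
clock: 50.5
tool_pos: [0.6309, -0.2772, -0.0192]
eef_rot: [0.741, 0.671, -0.0, 0.0]
contact_force: [-2.6, 0.2, 5.8]
opening: 0.196
```

Emit:
carry_out([
  [0,0,0.0003,0,0,0],
  [0,0,0.0005,0,0,0],
  [0,0,0.0005,0,0,0],
])

```text
clock: 50.8
tool_pos: [0.6309, -0.2772, -0.0193]
eef_rot: [0.741, 0.671, -0.0, 0.0]
contact_force: [-3.1, 1.2, 8.1]
opening: 0.194
```

Contact with the tray floor at 8 N. Release to about 45 mm and lift.

Emit:
carry_out([
  [0,0,0,0,0,0],
  [0,0,0,0,0,0],
  [0,0,0,0,0,0],
  [0,0,0,0,0,0],
], fingers=125)

```text
clock: 51.2
tool_pos: [0.6313, -0.2772, -0.0203]
eef_rot: [0.741, 0.671, 0.0, 0.0]
contact_force: [0.1, 0.0, -0.2]
opening: 0.507
```

Emit:
carry_out([
  [0,0,-0.01,0,0,0],
  [0,0,-0.04,0,0,0],
  [0,0,-0.08,0,0,0],
  [0,0,-0.12,0,0,0],
  [0,0,-0.16,0,0,0],
  [0,0,-0.2,0,0,0],
  [0,0,-0.23,0,0,0],
  [0,0,-0.24,0,0,0],
  [0,0,-0.24,0,0,0],
])

```text
clock: 52.1
tool_pos: [0.6316, -0.2773, 0.2214]
eef_rot: [0.741, 0.671, 0.001, 0.001]
contact_force: [0.2, 0.4, -0.6]
opening: 0.514
```

Emit:
carry_out([
  [-0.04,0,0,0,0,0],
  [-0.08,0,0,0,0,0],
  [-0.12,0,0,0,0,0],
  [-0.15,0,0,0,0,0],
  [-0.17,0,0,0,0,0],
  [-0.17,0,0,0,0,0],
])

```text
clock: 52.7
tool_pos: [0.6111, -0.4503, 0.2163]
eef_rot: [0.743, 0.669, -0.002, -0.001]
contact_force: [0.3, -0.7, 0.1]
opening: 0.508
```

```bash
python3 -c "
from car import *
s=r.get_state();print(s['tool_pos'],s['clock'],s['contact_force'])
p=wrist('w28')
for n in('side','top'):
    p=r.snapshot(n);cv2.imwrite('pics/%s28.png'%n,p['img'])
    if n=='side':cv2.imwrite('pics/s28r.png',cv2.resize(p['img'][80:300,190:420],None,fx=2.7,fy=2.7,interpolation=cv2.INTER_CUBIC))
    for l in('vial_a','dish_a','forceps'):print(n,l,[(np.round(d['xyz'],3).tolist(),round(d['p'],2)) for d in r.spot_point(p,l)])
"
```

```text
[ 0.61112118 -0.45025162  0.21627523] 52.7 [ 0.29987661 -0.7096555   0.08963354]
side vial_a [([0.596, 0.338, 0.005], 0.69), ([0.63, 0.24, 0.006], 0.6)]
side dish_a [([0.615, 0.028, 0.001], 0.84), ([0.595, -0.06, 0.012], 0.74), ([0.622, 0.265, 0.001], 0.72), ([0.363, -0.18, 0.003], 0.62), ([0.431, -0.086, 0.002], 0.61), ([0.595, 0.338, 0.003], 0.47)]
side forceps [([0.627, 0.243, 0.005], 0.61), ([0.636, -0.275, 0.001], 0.39)]
top vial_a [([0.6, 0.335, 0.006], 0.67), ([0.627, 0.237, 0.002], 0.59)]
top dish_a [([0.364, -0.181, -0.003], 0.89), ([0.593, -0.058, 0.007], 0.84), ([0.434, -0.084, 0.001], 0.69), ([0.615, 0.03, 0.002], 0.6)]
top forceps [([0.629, -0.28, 0.002], 0.66)]
```

View pics/w28.png

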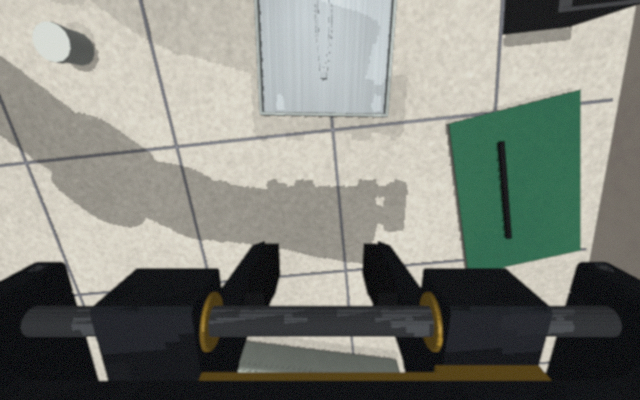

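View pics/s28r.png

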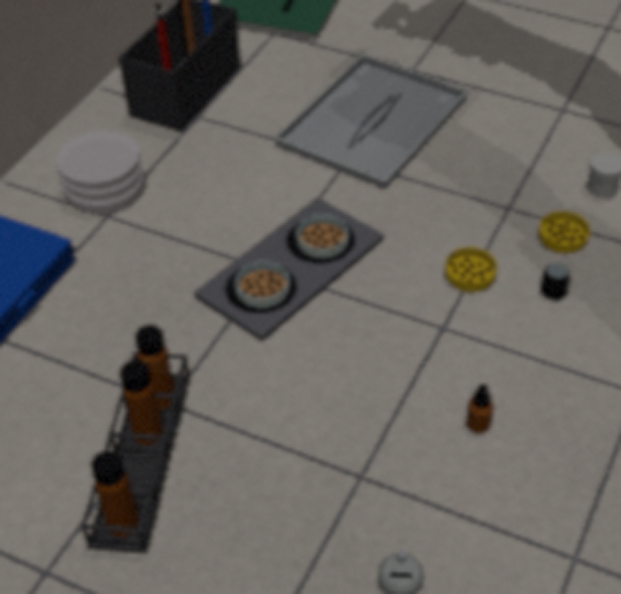

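View pics/top28.png

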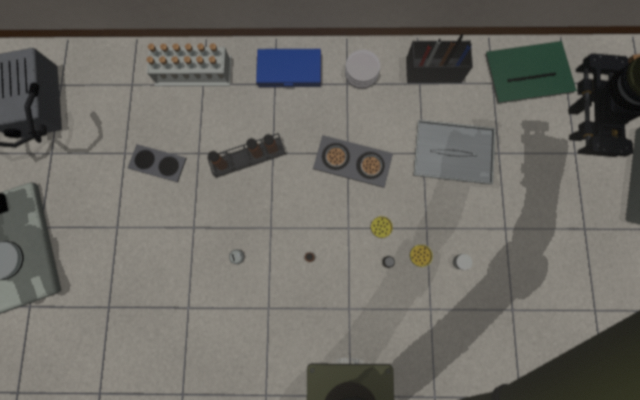

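Everything is in place. The three vials stand upright in separate bays at (152,360), (142,400) and (115,495) in the crop. The dishes lie flat at (323,236) and (261,286), and the forceps lie inside the tray at (376,122). The robot is clear, so I'll hand in.

```bash
python3 -c "
from h import *
print(r.finish_job())"
```

```text
the job is handed in; nothing more can be done
None
```

The bench is cleared and the job is handed in, with about 53 s on the robot's clock out of the 115 s allowed.

**What I did, in the order asked:**
- **Vials:** the two loose vials stand in rack bays -24 and +72. I left the parked vial in its own bay.
- **Dishes:** the two brown-seed dishes lie in the two seats of the larger dish carrier. I left the yellow look-alikes alone.
- **Forceps:** they lie flat in the middle of the steel tray.

I lowered each item until light contact with its floor (3 to 8 N) before letting go.

**Last checks:** the final side and top pictures show all three vials upright in separate bays, both dishes flat within their seats and the forceps inside the tray. The arm is well clear of everything. The networks' positions for these things agree to within about 5 mm. They also gave two false reports: the side picture had "forceps" and "dish" at places in the rack where the pictures show vials or an empty bay.

**What disagreed:** the fingertips sit about 22 mm behind the nominal TCP. My first close on the first dish therefore passed just above its lid; no contact force showed and the dish did not move. I corrected the height before that grasp and all later ones. The vials had been gripped nearer the top of the glass than I planned, and both held and seated properly.

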